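Load and cam-clamp sample cartridges on the flow analyser

TASK

Turn the red isolator handle off, then swing the cam lever fully open and set every sample cartridge on the bench flat in the cradle's bays, one to a bay, brass port end towards the black manifold. Then turn the cam lever only until the orange pressure pad holds all the cartridges up against the manifold with its springs pressed back a little under half way, never squeezed nearly home, leave the lever there and turn the isolator on again. Leave the other things on the bench where they are.

Things in the scene. Friction and masses are not known exactly. Their poses are not given: they have to be found in the camera images.
- cart1_tab (a point): sample cartridge (2 to 4 are present): black body 90 x 38 x 34 mm high, 0.2 kg, standing on the bench, with an upright blue grip tab on top, 50 mm long (x), 12 thick (y), 40 tall. This point is the centre of the tab, 54 mm above the underside, over the middle of the body. x points along the body to the brass port end, z up; the tab's top is 74 mm above the underside
- cart1_port (a point): centre of the brass port end face of cart1, 45 mm ahead (+x) of the tab centre, 17 mm above the underside; same axes
- cart2_tab (a point): sample cartridge (2 to 4 are present): black body 90 x 38 x 34 mm high, 0.2 kg, standing on the bench, with an upright blue grip tab on top, 50 mm long (x), 12 thick (y), 40 tall. This point is the centre of the tab, 54 mm above the underside, over the middle of the body. x points along the body to the brass port end, z up; the tab's top is 74 mm above the underside
- cart2_port (a point): centre of the brass port end face of cart2, 45 mm ahead (+x) of the tab centre, 17 mm above the underside; same axes
- cart3_tab (a point): sample cartridge (2 to 4 are present): black body 90 x 38 x 34 mm high, 0.2 kg, standing on the bench, with an upright blue grip tab on top, 50 mm long (x), 12 thick (y), 40 tall. This point is the centre of the tab, 54 mm above the underside, over the middle of the body. x points along the body to the brass port end, z up; the tab's top is 74 mm above the underside
- cart3_port (a point): centre of the brass port end face of cart3, 45 mm ahead (+x) of the tab centre, 17 mm above the underside; same axes
- cart4_tab (a point): sample cartridge (2 to 4 are present): black body 90 x 38 x 34 mm high, 0.2 kg, standing on the bench, with an upright blue grip tab on top, 50 mm long (x), 12 thick (y), 40 tall. This point is the centre of the tab, 54 mm above the underside, over the middle of the body. x points along the body to the brass port end, z up; the tab's top is 74 mm above the underside
- cart4_port (a point): centre of the brass port end face of cart4, 45 mm ahead (+x) of the tab centre, 17 mm above the underside; same axes
- cradle: loading cradle, fixed: aluminium plate 265 x 250 mm, 12 thick; origin on the bench surface under the middle of the bays. x points away from the cam lever, to the black manifold, z up. Four bays side by side along y, centred at y = -81, -27, +27, +81 mm, x about 0: floor 12 mm above the bench, 46 mm wide between white dividers that stand 15 mm above the floor. The cam lever's vertical pivot is at x = -102 mm, y = 0 in this frame
- manifold_face (a point): black manifold, a fixed wall 225 mm wide (y), 30 thick and 50 tall at the far end of all the bays; this point is the foot of its flat front face at mid width, on the bay floor; axes as the cradle's (x runs into the wall). Brass ports in it face each bay. A cartridge seated against it has its tab centre at x = -45, z = +54 mm and its port end at x = 0 in this frame
- jaw_front (a point): steel jaw, 215 mm wide, 18 thick, top 50 mm above the bench: centre of its front face, 32 mm above the bench. Moved by the cam only. In front of it, carried on springs, stands the orange pressure pad, 215 wide, 10 thick, 30 tall, 10 mm clear of the jaw when free, so the pad's face is then 20 mm ahead of this point. With the lever fully open the pad face is 100 to 106 mm from the manifold face
- pad (a joint): how far the pad is pressed back towards the jaw, m: 0 free, 0.010 squeezed home against the jaw (springs: 6 N to start, 2 N per mm more). About 4 mm is right; 1.5 to 6.5 mm is a good clamp
- lever (a joint): cam lever angle, rad, turning clockwise seen from above about a vertical pivot: 0 fully open (stop), 2.8 the far stop. The eccentric cam advances jaw and pad by 9 mm per rad. Its friction (about 6 N at the knob) holds it wherever it is left
- lever_knob (a point): red upright knob at the lever's end, 22 mm diameter, 50 tall, centre 75 mm above the bench, spins freely on its post, so it can be held from above with a fixed grip and led round the arc: a circle of 75 mm radius about the pivot (-102, 0 in the cradle frame)
- isolator (a joint): rotary isolator handle on the white power supply, rad, growing clockwise seen from above: 0 = off detent (bar across the box, along its y), 1.571 = on detent (bar along its x); firm stops at both, stiff in between (0.12 N m), so it stays where it is left and must be taken the whole quarter turn
- isolator_grip (a point): centre of the red bar of the isolator handle, 76 mm long, 14 thick, 40 tall, on the turning axis, 103 mm above the bench; its top 20 mm above this point, a 52 mm round foot from 19 mm below; its y axis runs along the bar. It stands in the middle of the top of the fixed white power supply, 130 x 140 x 70 mm
- bottle_mid (a point): bystander: amber bottle, 64 mm diameter, 150 tall; about its middle. Leave alone
- beaker_mid (a point): bystander: open glass beaker, 72 mm diameter, 90 tall; about its middle. Leave alone
- driver_mid (a point): bystander: screwdriver lying on the bench; about its middle. Leave alone
- wrench_mid (a point): bystander: wrench lying on the bench; about its middle. Leave alone
- jar_mid (a point): bystander: glass jar, 60 mm diameter, 70 tall; about its middle. Leave alone
- tipbox_mid (a point): bystander: green box, 90 x 120 x 60 mm; about its middle. Leave alone
- cup_mid (a point): bystander: white ceramic cup, 70 mm diameter, 60 tall; about its middle. Leave alone
Things that resemble listed ones, but are neither listed nor needed, are in the scene too. What is shaped like the part that bears cart4_tab but brown, pink or purple is not meant.

How it is judged:
By the outcome, as a careful person would: the job done as asked, in the order asked, and still so for the second after the job is handed in, with the robot touching nothing.
Of cart1, cart2, cart3, cart4 only 2 to 4 are there at a start; the rules pass over those that are not, and their reading is None.
At some moment in a run one of cart1, cart2, cart3, cart4 may be knocked a few centimetres aside while the robot is not near it.
Once in a run the grip may slacken for a moment while it holds something.
It also fails if it takes over 210 s, if anything falls off the work surface, if the arm or the gripper's body presses on something with over 40 N, if the wrist force passes 120 N, or if a joint passes its speed limit or range.

ROBOT

A 7-joint arm with a two-finger parallel gripper is mounted at the origin on the work surface. World frame = base frame: x ahead of the robot, y to its left, z up, the work surface at z = 0. Lengths are in mm, angles in rad, forces in N, time in s.
With the tool pointing down it reaches from about 400 to 900 mm from the base axis. Payload 5.6 kg.
Tool frame: the origin (TCP) lies midway between the tips of the shut fingers; the grasp point (between the pads) lies bot.tcp_to_grasp behind it (bot.tcp_to_grasp is the distance from the TCP to the grasp point, in mm); z points along the fingers, y is the direction in which the jaws open and shut (so a half turn about z gives the same grasp; the last joint's range is limited). The gripper opens to 92 mm and grips with 3 to 60 N. Pads are 20 mm wide; open, the fingers measure 128 mm over their backs; the gripper's body (75 mm by 189 mm) begins 69 mm behind the grasp point.
Start: joints at [1.201, 0.468, -0.012, 1.603, 0.006, 1.071, -0.056], TCP at [208.618, -615.62, 214.592] pointing down, gripper open.
Joint ranges: [-2.53, 2.53], [-0.31, 2.02], [-1.57, 1.55], [0.28, 2.44], [-1.29, 4.43], [0.15, 1.84], [-2.92, 2.92]. Speed limits (rad/s): [2.57, 2.57, 3.14, 3.14, 3.14, 3.14, 3.14].

INTERFACE

Orientations are given as a unit quaternion [x, y, z, w].
In Python, from station import bot gives the robot as it stands.
- The arm moves only by the tool apply_moves, never from a script. Its argument "steps" is a list of rows, each a list of 6 numbers: the shift along the tool's x, y, z in cm, then the turn, a rotation vector about the tool's x, y, z in degrees. A call has exactly 5 rows; each row shifts and turns the commanded pose from where the row before left it, along the tool's axes as they then stand; what a row does not reach is not made up. A row lasts 1/8 s, in which the tool goes at most 62.5 mm and 10.7 degrees, less where a joint would pass 70% of its speed; a pose out of reach is approached as far as the arm can. A call is refused whole if a number of a shift passes 6.25 or a number of a turn 10.7, either way. A call with a gripper value outside its range is refused whole. "fingers" is the opening, from 0 (shut) to 1 (fully open), set as the call begins (left out, the last holds). The fingers move at their own pace and stop on an object; "grip_force" is the grip in N (left out, the last holds). Time passes only in rows, so rows that do not move let the fingers close, or fill a call up. It gives the time, the measured TCP pose, the force and the opening at its end, in the units of the state.
- bot.sense(): the state, without advancing time (a new reading comes with each control period).
- bot.get_image(name): name is "side" or "top"; returns a dict with "frame" (420x560x3 uint8, blue, green, red), "mtx" (3x3 intrinsics, pixels), "R" (3x3) and "t" (3): a world point X has camera coordinates R X + t. Camera axes: x right, y down, z forward; pixel columns grow to the right and rows downward; lengths in mm; the calibration is good to about 2 mm. A picture is of the moment at which its call begins. There is no depth.
- bot.job_done(): hands the job in, once; it reports no verdict.
The state is a dict: "t": time; "joint_positions": joint angles; "dq": joint speeds; "effort": joint torques, N m; "eef_pos": TCP position; "eef_rot": TCP orientation; "contact_force": force on the tool from outside, world axes, zero at the start; "ft_torque": the same for the moment, N m; "width": finger opening in mm.
Only numpy, scipy, OpenCV 4.12 (cv2) and the standard library are available. Lean on these libraries where they do the work, as an engineer would, in place of code of your own. Each camera call takes 0.05 s, during which the arm holds its last target. There are 200 camera calls.

## Working session

There is one attempt and no reset: what is moved stays moved. The work goes in short steps, Python scripts to look and compute and a tool call to move; the robot and the scene stay as the last step left them, time stands still between calls to the robot, and variables do not carry over. Pictures are saved under pics/ and viewed, about 12 in all and at most 16, crops included, and the job is handed in when it is done.

Besides the shell and the picture viewer there is one more tool, called after ">>>" as name(argument=value, ...) on one line, values as JSON. apply_moves: Moves the arm, as the interface text tells. Its arguments: {"type":"object","properties":{"steps":{"type":"array","items":{"type":"array","items":{"type":"number"}}},"fingers":{"type":"number"},"grip_force":{"type":"number"}},"required":["steps"]}

```bash
mkdir -p pics; ls
python3 - <<'E'
from station import bot
import cv2,numpy as np
s=bot.sense();print({k:np.round(v,3).tolist() for k,v in s.items()},bot.tcp_to_grasp)
for n in("side","top"):
    i=bot.get_image(n);cv2.imwrite(f"pics/{n}0.png",i["frame"]);np.savez(f"{n}0.npz",**i)
    print(n,np.round(i["mtx"],1).tolist(),np.round(i["R"],3).tolist(),np.round(i["t"],1).tolist())
E
```

```text
pics
{'t': 0.0, 'joint_positions': [1.201, 0.468, -0.012, 1.604, 0.006, 1.071, -0.056], 'dq': [0.0, 0.002, 0.001, -0.002, -0.001, -0.0, 0.001], 'effort': [0.0, -52.057, -0.012, -24.375, -0.057, 0.017, 0.0], 'eef_pos': [208.387, -615.077, 213.659], 'eef_rot': [0.987, 0.163, -0.0, -0.001], 'contact_force': [-0.743, -0.094, 0.224], 'ft_torque': [-0.004, 0.03, -0.002], 'width': 92.251} 18.700000000000003
side [[471.5, 0.0, 278.8], [0.0, 471.5, 205.7], [0.0, 0.0, 1.0]] [[-0.706, -0.708, -0.017], [-0.383, 0.4, -0.833], [0.597, -0.581, -0.554]] [360.2, 244.3, 1176.0]
top [[428.2, 0.0, 274.7], [0.0, 428.2, 204.6], [0.0, 0.0, 1.0]] [[-0.034, -0.999, -0.002], [-0.979, 0.034, -0.203], [0.203, -0.005, -0.979]] [54.0, 496.4, 1169.1]
```

View pics/top0.png

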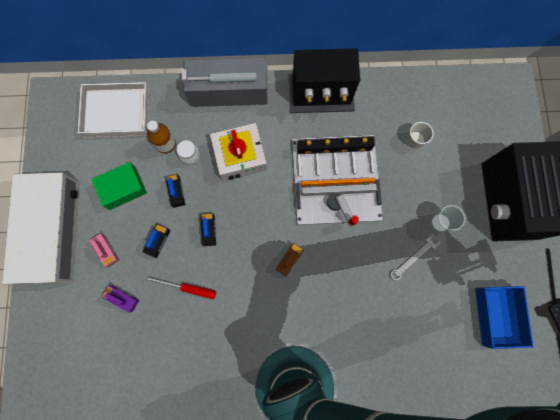

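View pics/side0.png

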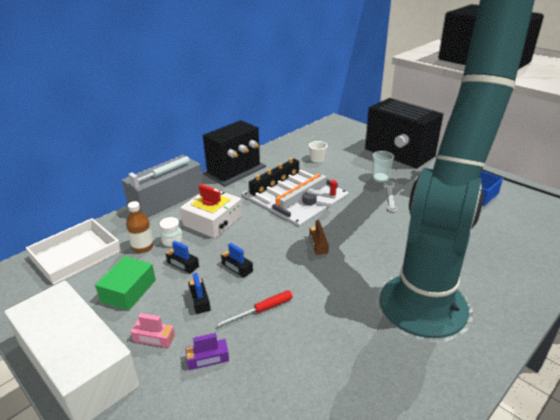

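Top view: three blue-tabbed black cartridges at (175,190), (156,240) and (208,229). The look-alikes are pink (103,249), purple (119,298) and brown (289,259). The isolator is at (237,147), the cradle at (338,180) and the knob at (353,220). I'll check these in close crops.

Run:
```python
import cv2,numpy as np
t=cv2.imread("pics/top0.png");s=cv2.imread("pics/side0.png")
a=cv2.resize(t[120:265,130:290],None,fx=5,fy=4.1379/1.0,interpolation=cv2.INTER_CUBIC) if 0 else cv2.resize(t[120:240,230:390][:], None,fx=5,fy=5,interpolation=cv2.INTER_CUBIC)
b=cv2.resize(t[120:265,140:270],None,fx=3,fy=3,interpolation=cv2.INTER_CUBIC)
c=cv2.resize(s[180:315,155:275],None,fx=3,fy=3,interpolation=cv2.INTER_CUBIC)
h=max(b.shape[0],c.shape[0]);o=np.zeros((h,b.shape[1]+c.shape[1],3),np.uint8);o[:b.shape[0],:b.shape[1]]=b;o[:c.shape[0],b.shape[1]:]=c
cv2.imwrite("pics/c1.png",o);cv2.imwrite("pics/c2.png",cv2.resize(t[125:230,285:390],None,fx=5.6,fy=5.6,interpolation=cv2.INTER_CUBIC))
```

```text
(no output)
```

View pics/c1.png

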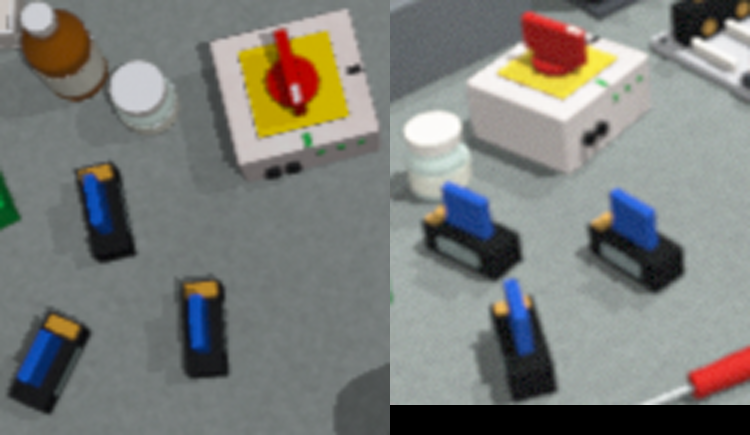

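View pics/c2.png

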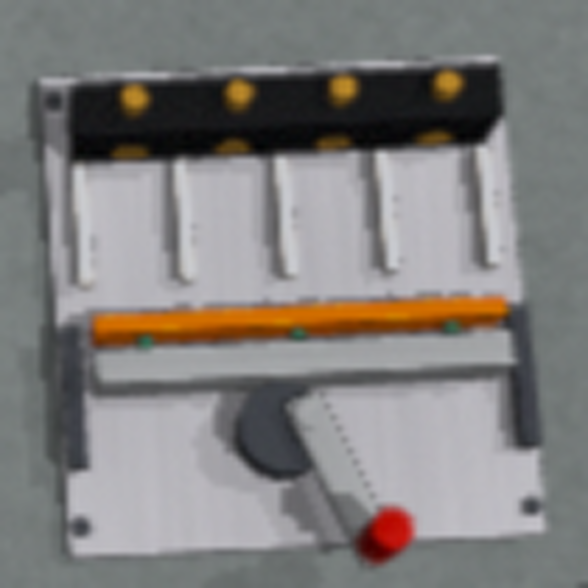

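The crops confirm three blue cartridges, all with brass ends up-image, and the lever partly turned. Now the silhouette fits.

```bash
cat > h.py <<'E'
import cv2,numpy as np
from scipy.optimize import least_squares
from scipy.spatial.transform import Rotation as Ro
from station import bot
S=16
def shots(): return {n:bot.get_image(n) for n in("top","side")}
def load(tag="0"): return {n:dict(np.load(f"{n}{tag}.npz")) for n in("top","side")}
def proj(im,X):
    c=np.atleast_2d(X)@im["R"].T+im["t"]; p=c@im["mtx"].T; return p[:,:2]/p[:,2:]
def box(lx,ly,z0,z1,x0=0,y0=0): return np.array([[x0+a*lx/2,y0+b*ly/2,z] for a in(-1,1) for b in(-1,1) for z in(z0,z1)])
def cyl(d,z0,z1,n=24): return np.array([[d/2*np.cos(a),d/2*np.sin(a),z] for a in np.linspace(0,2*np.pi,n,False) for z in(z0,z1)])
def place(P,x,y,yaw,dz=0): return Ro.from_euler("z",yaw).apply(P)+[x,y,dz]
def mom(m,s=1,o=(0,0)):
    M=cv2.moments(m,True); a=M["m00"]+1e-9
    return np.array([M["m10"]/a/s+o[0],M["m01"]/a/s+o[1],M["mu20"]/a/s/s,M["mu11"]/a/s/s,M["mu02"]/a/s/s,a/s/s])
def sil(im,parts):
    hs=[cv2.convexHull(proj(im,p).astype(np.float32))[:,0] for p in parts]
    o=np.floor(np.vstack(hs).min(0))-2; w=np.ceil(np.vstack(hs).max(0)-o)+3
    m=np.zeros((int(w[1]*S),int(w[0]*S)),np.uint8)
    for q in hs: cv2.fillPoly(m,[np.round(((q-o)+.5)*S*16).astype(np.int32)],1,shift=4)
    return mom(m,S,o+0.5/S-.5)
def color(im,c):
    h=cv2.cvtColor(im["frame"],cv2.COLOR_BGR2HSV); H,s,v=cv2.split(h)
    r={"blue":(abs(H.astype(int)-111)<9)&(s>150)&(v>60),"red":((H<6)|(H>173))&(s>160)&(v>70),"orange":(abs(H.astype(int)-12)<7)&(s>180)&(v>110)}[c]
    return r.astype(np.uint8)
def blob(im,c,xy,r=14):
    n,l,st,ce=cv2.connectedComponentsWithStats(color(im,c)); k=[i for i in range(1,n) if 12<st[i,4]<1500]
    if not k: return None
    i=min(k,key=lambda i:np.hypot(*(ce[i]-xy))); 
    return mom((l==i).astype(np.uint8)) if np.hypot(*(ce[i]-xy))<r else None
def fit(ims,c,seeds,parts,x0,usez=True):
    bl={n:blob(ims[n],c,seeds[n]) for n in seeds}
    def f(p):
        r=[]
        for n,b in bl.items():
            m=sil(ims[n],[place(q,p[0],p[1],p[2],p[3]*usez) for q in parts]); r+=[*(m[:2]-b[:2]),*((m[2:5]-b[2:5])*.12)]
        return np.array(r)
    s=least_squares(f,x0,x_scale=[10,10,.1,10],diff_step=[1e-3,2e-3,2e-2,1],method="lm" if 0 else "trf") if 0 else least_squares(lambda u:f([x0[0]+u[0],x0[1]+u[1],x0[2]+u[2]/50,u[3]]),[.0]*4,diff_step=None,jac=lambda u:np.array([(f([x0[0]+(u+e)[0],x0[1]+(u+e)[1],x0[2]+(u+e)[2]/50,(u+e)[3]])-f([x0[0]+(u-e)[0],x0[1]+(u-e)[1],x0[2]+(u-e)[2]/50,(u-e)[3]]))/2 for e in np.eye(4)]).T+ (0 if usez else 0),loss="soft_l1")
    u=s.x; return np.array([x0[0]+u[0],x0[1]+u[1],x0[2]+u[2]/50,u[3]*usez]),np.sqrt(np.mean(s.fun**2)),{n:b[5] for n,b in bl.items()}
TAB=[box(50,12,34,74)]
ISO=[box(14,76,83,123),cyl(52,84,84.5)]
KNOB=[cyl(22,50,100)]
def back(im,px,z):
    d=im["R"].T@np.linalg.solve(im["mtx"],[*px,1]); o=-im["R"].T@im["t"]; return (o+d*(z-o[2])/d[2])
E
cat > m0.py <<'E'
from h import *
I=load()
for c,px,z,parts,yaw in [("blue",(174,188),54,TAB,.1),("blue",(156,238),54,TAB,-.5),("blue",(207,226),54,TAB,.0),("red",(237,145),100,ISO,.2-np.pi/2),("red",(353,220),75,KNOB,0)]:
    b=blob(I["top"],c,px); X=back(I["top"],b[:2],z)
    X[2]=z; s=proj(I["side"],X)[0]
    sb=blob(I["side"],c,s); print(c,px,np.round(X),"side pred",np.round(s),"blob",None if sb is None else np.round(sb[[0,1,5]]))
    if sb is None: continue
    p,r,a=fit(I,c,{"top":px,"side":s},parts,[X[0],X[1],yaw]); print("   fit",np.round([p[0],p[1],np.degrees(p[2]),p[3]],1),"rms px",round(r,2),a)
E
python3 m0.py
```

```text
blue (174, 188) [556. 330.  54.] side pred [181. 249.] blob [181. 250. 202.]
   fit [557.3 331.    7.3  -4.5] rms px 0.2 {'top': np.float64(126.000000001), 'side': np.float64(202.000000001)}
blue (156, 238) [411. 382.  54.] side pred [198. 284.] blob [198. 287. 137.]
   fit [411.3 383.1 -22.6  -7.2] rms px 0.22 {'top': np.float64(165.000000001), 'side': np.float64(137.000000001)}
blue (207, 226) [437. 233.  54.] side pred [237. 252.] blob [236. 253. 200.]
   fit [437.8 234.    0.   -3.5] rms px 0.22 {'top': np.float64(120.000000001), 'side': np.float64(200.000000001)}
red (237, 145) [663. 139. 100.] side pred [211. 194.] blob [209. 195. 275.]
   fit [667.7 140.5 -86.8  -5.5] rms px 0.62 {'top': np.float64(210.000000001), 'side': np.float64(275.000000001)}
red (353, 220) [ 442. -180.   75.] side pred [334. 187.] blob [333. 187.  68.]
   fit [ 4.431e+02 -1.794e+02 -6.900e+00  2.000e-01] rms px 0.37 {'top': np.float64(51.000000001), 'side': np.float64(68.000000001)}
```

```bash
sed -i 's/cyl(52,84,84.5)/cyl(52,72,84)/' h.py; python3 m0.py | grep -A1 "(237"
cat > m1.py <<'E'
from h import *
I=load();f=5.6;o=np.array([285,125])
def pc(q,z): return back(I["top"],np.array(q)/f+o-.4,z)
ends=np.array([pc(q,27)[:2] for q in [(87,283),(186,280),(290,274),(391,268),(493,263)]]);ys=np.array([108,54,0,-54,-108])
corn=np.array([pc(q,12)[:2] for q in [(40,78),(499,60),(547,528),(70,555)]]);print("corners",corn.round(),"len",np.linalg.norm(np.diff(corn,axis=0,append=corn[:1]),axis=1).round(1))
v=np.polyfit(ys,ends[:,0],1),np.polyfit(ys,ends[:,1],1)
yaw=np.arctan2(-v[0][0],v[1][0]);print("div yaw",np.degrees(yaw),"pitch scale",np.hypot(v[0][0],v[1][0]))
cy=[np.degrees(np.arctan2(*(a-b)[::-1])) for a,b in((corn[0],corn[3]),(corn[1],corn[2]))];print("edge yaw",cy,np.degrees(np.arctan2(*((corn[3]-corn[2])*[-1,1]))),np.degrees(np.arctan2(*((corn[0]-corn[1])*[-1,1]))))
mid=np.array([v[0][1],v[1][1]]);print("div0 end",mid,"plate centre",corn.mean(0))
foot=[pc(q,12)[:2] for q in[(75,160),(490,149)]];print("manif foot",np.round(foot,1))
u=np.array([np.cos(yaw),np.sin(yaw)]);w=np.array([-u[1],u[0]])
k=np.array([443.1,-179.4]);
print("rel div0end: foot",[((np.array(a)-mid)@u).round(1) for a in foot],"plate c",(corn.mean(0)-mid)@u,(corn.mean(0)-mid)@w,"knob",(k-mid)@u,(k-mid)@w)
print("cam disc/pivot",[((pc(q,z)[:2]-mid)@u,(pc(q,z)[:2]-mid)@w) for q,z in[((283,432),40)]])
E
python3 m1.py
```

```text
red (237, 145) [663. 139. 100.] side pred [211. 194.] blob [209. 195. 275.]
   fit [667.5 140.3 -83.6  -1.1] rms px 0.72 {'top': np.float64(210.000000001), 'side': np.float64(275.000000001)}
corners [[ 709.  -22.]
 [ 711. -271.]
 [ 453. -276.]
 [ 447.  -26.]] len [249.6 258.2 249.3 262.3]
div yaw 1.0609066542462824 pitch scale 0.9946449207500697
edge yaw [np.float64(1.0150600564343133), np.float64(0.9360903893807776)] 1.3209800616939311 0.38769296029685696
div0 end [ 590.35170502 -147.66009924] plate centre [ 579.80835798 -148.7077191 ]
manif foot [[ 661.8  -38.6]
 [ 660.3 -262.4]]
rel div0end: foot [np.float64(73.5), np.float64(67.9)] plate c -10.560936620600618 -0.8522275087122666 knob -147.81413521835236 -29.008056807570494
cam disc/pivot [(np.float64(-87.57894859901313), np.float64(12.292993519461449))]
```

```bash
cat > m2.py <<'E'
from h import *
I=load();C=np.array([613.7,-147.2]);yaw=np.radians(1.05)
def cr(P): return place(P,C[0],C[1],yaw)
for n in I:
    b=color(I[n],"orange"); nn,l,st,ce=cv2.connectedComponentsWithStats(b); print(n,[(st[i,4],ce[i].round(1).tolist(),st[i,:4].tolist()) for i in range(1,nn) if st[i,4]>20])
M=47.5
L=[]
def edges(b,c):
    for i in range(8):
        for j in range(i):
            if bin(i^j).count("1")==1: L.append((b[i],b[j],c))
edges(cr(box(265,250,0,12,-33.5,0)),(0,255,0));edges(cr(box(30,225,12,62,M+15,0)),(255,0,255))
for y in(-108,-54,0,54,108): L.append((*cr(np.array([[-23.4,y,27],[M,y,27]])),(255,255,0)))
edges(place(box(14,76,83,123),667.5,140.3,np.radians(-83.6)),(0,255,0))
edges(place(box(14,76,83,123),667.5,140.3,np.radians(-78)),(255,0,0))
out=[]
for n,(x,y,w,h,f) in {"top":(205,115,190,120,4),"side":(170,140,190,105,4)}.items():
    fr=cv2.resize(I[n]["frame"][y:y+h,x:x+w],None,fx=f,fy=f,interpolation=cv2.INTER_CUBIC)
    for a,b,c in L:
        p,q=[((proj(I[n],k)[0]-[x,y]+.5)*f).round().astype(int) for k in(a,b)];cv2.line(fr,p.tolist(),q.tolist(),c,1)
    cv2.imwrite(f"pics/ov_{n}.png",fr);out.append(fr)
cv2.imwrite("pics/ov.png",cv2.resize(np.vstack(out),None,fx=.66,fy=.66,interpolation=cv2.INTER_AREA))
E
python3 m2.py
```

```text
top [(np.int32(100), [161.6, 135.4], [156, 130, 12, 12]), (np.int32(33), [241.8, 143.8], [236, 133, 11, 22]), (np.int32(338), [337.6, 181.7], [302, 178, 74, 8])]
side [(np.int32(34), [210.7, 200.9], [202, 196, 19, 10]), (np.int32(173), [138.4, 220.6], [128, 212, 20, 20])]
```

View pics/ov.png

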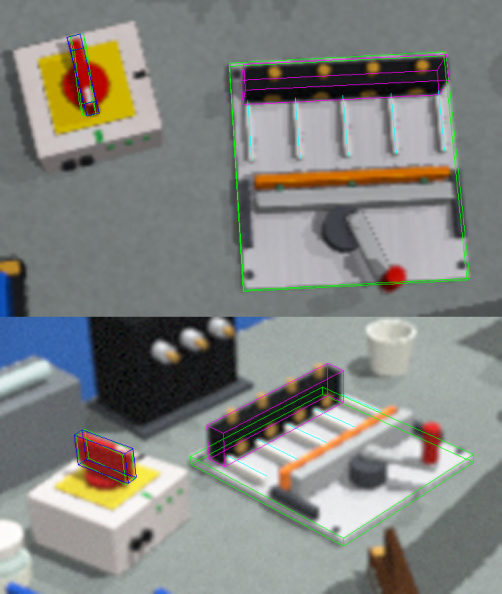

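The overlay fits, with manifold, plate and dividers within about 2 mm. The isolator bar is at (667,140) with yaw about 11°. I'll write a small planner for the tool-frame deltas.

```bash
cat > go.py <<'E'
# go.py grasp_x y z yaw : shift (cm, current tool axes) of the grasp point, and final turn about tool z
import sys,numpy as np
from scipy.spatial.transform import Rotation as Ro
from station import bot
def plan(x,y,z,yaw=None):
    s=bot.sense();R=Ro.from_quat(s["eef_rot"]);X=R.as_matrix()
    d=R.inv().apply(np.array([x,y,z-bot.tcp_to_grasp])-s["eef_pos"])/10
    cy=np.degrees(np.arctan2(X[1,0],X[0,0])); print("t %.2f"%s["t"],"at",np.round(s["eef_pos"],1),"yaw %.1f tilt %.1f"%(cy,np.degrees(np.arccos(-X[2,2]))),"F",np.round(s["contact_force"],1),"w %.1f"%s["width"])
    print("shift cm",np.round(d,2),"rows %.1f"%(np.abs(d).max()/6.25),"turn",None if yaw is None else round(-((yaw-cy+180)%360-180),1),"q",np.round(s["joint_positions"],2))
if __name__=="__main__": plan(*map(float,sys.argv[1:]))
E
python3 go.py 667 140 250 11
```

```text
t 0.10 at [ 208.4 -615.2  213.8] yaw 18.7 tilt 0.1 F [-0.2  0.2 -0. ] w 91.9
shift cm [ 67.67 -56.81  -1.68] rows 10.8 turn 7.7 q [ 1.2   0.47 -0.01  1.6   0.01  1.07 -0.06]
```

>>> apply_moves(steps=[[4.5,-3.8,-0.4,0,0,0],[4.5,-3.8,-0.4,0,0,0],[4.5,-3.8,-0.4,0,0,0],[4.5,-3.8,-0.4,0,0,0],[4.5,-3.8,-0.1,0,0,0]], fingers=0.7, grip_force=40)

```text
t: 0.72
eef_pos: [361.5, -361.7, 231.7]
eef_rot: [0.987, 0.163, 0.0, 0.0]
contact_force: [1.5, -1.1, -0.2]
width: 64.4
```

>>> apply_moves(steps=[[4.5,-3.8,0,0,0,0],[4.5,-3.8,0,0,0,0],[4.5,-3.8,0,0,0,0],[4.5,-3.8,0,0,0,0],[4.5,-3.8,0,0,0,0]])

```text
t: 1.35
eef_pos: [513.4, -109.7, 231.4]
eef_rot: [0.987, 0.162, -0.0, 0.0]
contact_force: [0.4, -0.9, -0.2]
width: 64.4
```

>>> apply_moves(steps=[[4.5,-3.8,0,0,0,0],[4.5,-3.8,0,0,0,0],[4.5,-3.8,0,0,0,0],[4.5,-3.8,0,0,0,0],[4.5,-3.7,0,0,0,7.7]])

```text
t: 1.98
eef_pos: [665.9, 141.2, 230.9]
eef_rot: [0.996, 0.094, -0.0, 0.0]
contact_force: [0.9, 0.1, -0.4]
width: 64.1
```

```bash
python3 go.py 667 140 110 11
```

```text
t 1.98 at [665.9 141.2 230.9] yaw 10.8 tilt 0.1 F [ 0.9  0.1 -0.4] w 64.1
shift cm [ 0.1   0.13 13.96] rows 2.2 turn -0.2 q [-0.02  0.54 -0.35  1.48  0.19  1.15 -1.79]
```

>>> apply_moves(steps=[[0.1,0.1,4,0,0,0],[0,0,4,0,0,0],[0,0,3,0,0,0],[0,0,2,0,0,0],[0,0,0.9,0,0,0]])

```text
t: 2.6
eef_pos: [666.0, 139.0, 91.3]
eef_rot: [0.995, 0.096, -0.001, 0.0]
contact_force: [-0.5, -0.4, 0.5]
width: 64.2
```

>>> apply_moves(steps=[[0,0,0,0,0,0],[0,0,0,0,0,0],[0,0,0,0,0,0],[0,0,0,0,0,0],[0,0,0,0,0,0]], fingers=0)

```text
t: 3.22
eef_pos: [666.6, 139.1, 92.9]
eef_rot: [0.995, 0.096, 0.0, 0.0]
contact_force: [1.3, 0.2, -0.4]
width: 16.3
```

```bash
python3 go.py 667 140 110 101; python3 -c "
from station import bot;print(bot.sense()['ft_torque'])"
```

```text
t 3.23 at [666.6 139.1  92.9] yaw 11.0 tilt 0.0 F [ 1.3  0.2 -0.4] w 16.3
shift cm [ 0.06 -0.08  0.16] rows 0.0 turn -90.0 q [-0.04  0.68 -0.32  1.59  0.25  0.91 -1.82]
[ 0.03353514 -0.00581191  0.03525385]
```

>>> apply_moves(steps=[[0,0,0,0,0,0],[0,0,0,0,0,-5],[0,0,0,0,0,-10],[0,0,0,0,0,-10],[0,0,0,0,0,-10]])

```text
t: 3.85
eef_pos: [666.6, 139.2, 92.8]
eef_rot: [0.919, 0.393, 0.0, -0.0]
contact_force: [0.1, 0.0, 1.2]
width: 13.7
```

```bash
python3 go.py 667 140 110 101; python3 -c "
from station import bot;print(bot.sense()['ft_torque'])"
```

```text
t 3.85 at [666.6 139.2  92.8] yaw 46.3 tilt 0.0 F [0.1 0.  1.2] w 13.7
shift cm [ 0.08 -0.03  0.15] rows 0.0 turn -54.7 q [ 0.06  0.71 -0.46  1.58  0.37  0.94 -1.29]
[ 0.01243773  0.05864631 -0.12017032]
```

>>> apply_moves(steps=[[0,0,0,0,0,-10],[0,0,0,0,0,-10],[0,0,0,0,0,-10],[0,0,0,0,0,-10],[0,0,0,0,0,-8]])

```text
t: 4.47
eef_pos: [666.9, 139.2, 92.9]
eef_rot: [0.68, 0.733, 0.0, 0.0]
contact_force: [-0.3, -0.1, 0.0]
width: 13.5
```

>>> apply_moves(steps=[[0,0,0,0,0,-5],[0,0,0,0,0,-3],[0,0,0,0,0,-3],[0,0,0,0,0,0],[0,0,0,0,0,0]])

```text
t: 5.1
eef_pos: [666.9, 139.1, 92.8]
eef_rot: [0.609, 0.793, 0.0, 0.0]
contact_force: [1.5, 0.3, 0.6]
width: 14.4
```

```bash
python3 go.py 667 140 110 101; python3 -c "
from station import bot;print(bot.sense()['ft_torque'])"
```

```text
t 5.10 at [666.9 139.1  92.8] yaw 105.0 tilt 0.1 F [1.5 0.3 0.6] w 14.4
shift cm [0.09 0.03 0.15] rows 0.0 turn 4.0 q [ 0.2   0.77 -0.69  1.57  0.56  1.   -0.4 ]
[ 0.0201806  -0.34555129 -0.06813119]
```

>>> apply_moves(steps=[[0,0,0,0,0,-2],[0,0,0,0,0,-2],[0,0,0,0,0,0],[0,0,0,0,0,0],[0,0,0,0,0,0]])

```text
t: 5.72
eef_pos: [666.9, 139.0, 92.8]
eef_rot: [0.581, 0.814, 0.0, 0.0]
contact_force: [2.8, 0.3, 3.1]
width: 14.8
```

```bash
python3 go.py 667 140 110 101
python3 - <<'E'
from h import *
print(bot.sense()['ft_torque'])
i=shots();cv2.imwrite("pics/iso.png",cv2.resize(i["top"]["frame"][110:200,180:300],None,fx=4,fy=4,interpolation=cv2.INTER_CUBIC))
E
```

```text
t 5.72 at [666.9 139.   92.8] yaw 109.0 tilt 0.1 F [2.8 0.3 3.1] w 14.8
shift cm [0.09 0.04 0.15] rows 0.0 turn 8.0 q [ 0.21  0.78 -0.71  1.57  0.57  1.01 -0.34]
[ 0.0443726  -0.69755928 -0.93384359]
```

Torque rose to 0.93 N m at yaw 109°, so the off stop is reached. I'll relax, release and go to the knob.

>>> apply_moves(steps=[[0,0,0,0,0,3],[0,0,0,0,0,0],[0,0,0,0,0,0],[0,0,0,0,0,0],[0,0,0,0,0,0]])

```text
t: 6.45
eef_pos: [666.9, 139.0, 92.8]
eef_rot: [0.602, 0.799, 0.0, 0.0]
contact_force: [4.3, -0.9, 3.5]
width: 14.2
```

>>> apply_moves(steps=[[0,0,0,0,0,0],[0,0,0,0,0,0],[0,0,-3,0,0,0],[0,0,-4,0,0,0],[0,0,-5,0,0,0]], fingers=0.5)

```text
t: 7.08
eef_pos: [664.6, 139.0, 211.8]
eef_rot: [0.601, 0.799, -0.002, -0.002]
contact_force: [0.5, -0.1, 0.3]
width: 45.9
```

>>> apply_moves(steps=[[0,0,0,0,0,8],[0,0,0,0,0,7.2],[0,0,0,0,0,0],[0,0,0,0,0,0],[0,0,0,0,0,0]])

```text
t: 7.7
eef_pos: [666.2, 139.2, 212.1]
eef_rot: [0.702, 0.713, -0.0, -0.0]
contact_force: [-0.4, -0.0, -0.0]
width: 46.0
```

```bash
python3 go.py 443 -179.5 180 91
```

```text
t 7.70 at [666.2 139.2 212.1] yaw 90.9 tilt 0.1 F [-0.4 -0.  -0. ] w 46.0
shift cm [-31.51 -22.81   5.1 ] rows 5.0 turn -0.1 q [ 0.21  0.64 -0.71  1.49  0.43  1.18 -0.55]
```

View pics/iso.png

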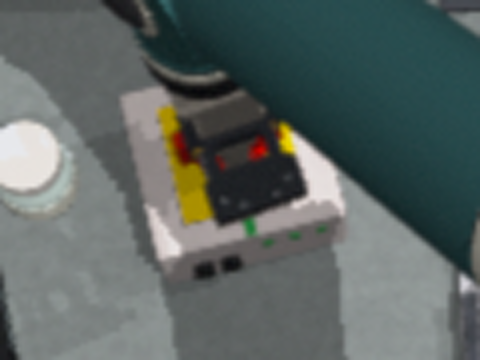

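The gripper sits over the bar, now across the box. On to the knob (6 pictures so far).

>>> apply_moves(steps=[[-4.5,-3.25,0,0,0,0],[-4.5,-3.25,0,0,0,0],[-4.5,-3.25,0,0,0,0],[-4.5,-3.25,0,0,0,0],[-4.5,-3.25,0,0,0,0]])

```text
t: 8.32
eef_pos: [506.0, -89.6, 212.5]
eef_rot: [0.702, 0.712, -0.0, 0.0]
contact_force: [0.9, -1.0, 0.3]
width: 45.8
```

>>> apply_moves(steps=[[-4.5,-3.25,0,0,0,0],[-4.5,-3.3,1,0,0,0],[0,0,4,0,0,0],[0,0,0,0,0,0],[0,0,0,0,0,0]])

```text
t: 8.95
eef_pos: [444.1, -178.2, 163.5]
eef_rot: [0.701, 0.713, 0.001, 0.0]
contact_force: [0.8, -0.4, -0.4]
width: 46.1
```

```bash
python3 go.py 443 -179.5 84 91
python3 - <<'E'
from h import *
i=shots()
for n in i: print(n,[np.round(blob(i[n],"red",p),1) if blob(i[n],"red",p) is not None else None for p in ([(353,220),(236,147)] if n=="top" else [(333,187),(210,195)])])
E
```

```text
t 8.95 at [ 444.1 -178.2  163.5] yaw 91.0 tilt 0.1 F [ 0.8 -0.4 -0.4] w 46.1
shift cm [-0.13 -0.13  9.82] rows 1.6 turn -0.0 q [ 0.94  0.35 -0.73  2.02  0.3   0.88  0.06]
top [array([352.9, 220. ,   3.7,  -2. ,   5.8,  50. ]), array([236.3, 146. ,  34.7,  -2.7,  14.5, 262. ])]
side [array([332.8, 186.9,   2.3,  -0.6,  15.7,  69. ]), array([209.6, 194.9,  20.1,  -5.5,  25.5, 261. ])]
```

>>> apply_moves(steps=[[-0.1,-0.1,4,0,0,0],[0,0,3,0,0,0],[0,0,2,0,0,0],[0,0,0.8,0,0,0],[0,0,0,0,0,0]])

```text
t: 9.68
eef_pos: [442.6, -179.8, 65.0]
eef_rot: [0.702, 0.712, 0.0, 0.0]
contact_force: [0.1, -0.3, 0.2]
width: 45.8
```

>>> apply_moves(steps=[[0,0,0,0,0,0],[0,0,0,0,0,0],[0,0,0,0,0,0],[0,0,0,0,0,0],[0,0,0,0,0,0]], fingers=0, grip_force=30)

```text
t: 10.3
eef_pos: [443.3, -180.4, 65.2]
eef_rot: [0.702, 0.712, 0.001, 0.001]
contact_force: [2.7, -1.3, 4.2]
width: 21.4
```

```bash
cat > arc.py <<'E'
# rows leading the knob along the arc from the current spot: arc.py ddeg per row, n, (+ = clockwise/closing)
import sys,numpy as np
from scipy.spatial.transform import Rotation as Ro
from station import bot
s=bot.sense();R=Ro.from_quat(s["eef_rot"]);P=np.array(eval(open("pivot.txt").read()))
v=s["eef_pos"][:2]-P;a=np.arctan2(v[1],v[0]);print("F",np.round(s["contact_force"],1),"w",round(s["width"],1),"r %.1f ang %.1f"%(np.hypot(*v),np.degrees(a)),np.round(s["eef_pos"],1),"t",s["t"])
for t in sys.argv[1:]:
    b=a-np.radians(float(t)); w=P+75*np.array([np.cos(b),np.sin(b)]); print(t,np.round(R.inv().apply([*(w-s["eef_pos"][:2]),0])[:2]/10,2))
E
echo "[511.7,-149.1]">pivot.txt; python3 arc.py -10 -20 -30 -40 -50 -60 -70 -80 -90
```

```text
F [ 2.7 -1.3  4.2] w 21.4 r 75.2 ang -155.4 [ 443.3 -180.4   65.2] t 10.3
-10 [-1.14  0.65]
-20 [-2.16  1.47]
-30 [-3.02  2.45]
-40 [-3.7   3.57]
-50 [-4.17  4.79]
-60 [-4.43  6.07]
-70 [-4.46  7.37]
-80 [-4.26  8.67]
-90 [-3.84  9.91]
```

>>> apply_moves(steps=[[-0.57,0.3,0,0,0,0],[-0.57,0.35,0,0,0,0],[-1.02,0.82,0,0,0,0],[-0.86,0.98,0,0,0,0],[0,0,0,0,0,0]])

```text
t: 10.92
eef_pos: [466.2, -210.6, 65.1]
eef_rot: [0.702, 0.712, -0.001, -0.001]
contact_force: [-0.8, -1.0, 11.4]
width: 21.5
```

```bash
python3 arc.py -10 -20 -30 -40 -50 -60
```

```text
F [-0.8 -1.  11.4] w 21.5 r 76.5 ang -126.5 [ 466.2 -210.6   65.1] t 10.925
-10 [-0.58  1.19]
-20 [-1.08  2.4 ]
-30 [-1.36  3.68]
-40 [-1.41  4.99]
-50 [-1.23  6.28]
-60 [-0.84  7.53]
```

>>> apply_moves(steps=[[-0.58,1.19,-0.05,0,0,0],[-0.5,1.2,0,0,0,0],[0,0,0,0,0,0],[-0.28,1.28,0,0,0,0],[0,0,0,0,0,0]])

```text
t: 11.55
eef_pos: [501.1, -225.6, 65.2]
eef_rot: [0.703, 0.711, -0.003, -0.001]
contact_force: [-4.7, -5.1, 10.7]
width: 21.4
```

```bash
python3 arc.py -10 -20 -30 -40
```

```text
F [-4.7 -5.1 10.7] w 21.4 r 77.3 ang -97.9 [ 501.1 -225.6   65.2] t 11.55
-10 [0.14 1.34]
-20 [0.29 2.64]
-30 [0.65 3.89]
-40 [1.24 5.06]
```

>>> apply_moves(steps=[[0.1,0.9,0,0,0,0],[0,0,0,0,0,0],[0.02,0.5,0,0,0,0],[0,0,0,0,0,0],[0,0,0,0,0,0]])

```text
t: 12.18
eef_pos: [501.8, -225.7, 64.6]
eef_rot: [0.704, 0.71, -0.014, -0.01]
contact_force: [-37.9, -3.4, 39.3]
width: 21.1
```

```bash
python3 arc.py -5 -10 -20
python3 - <<'E'
import numpy as np
from scipy.optimize import least_squares
from station import bot
Q=np.array([(443.3,-180.4),(466.2,-210.6),(501.1,-225.6),bot.sense()["eef_pos"][:2]])
s=least_squares(lambda p:np.hypot(*(Q-p).T)-75,[511,-149]);print(s.x,s.fun)
E
```

```text
F [-37.9  -3.4  39.3] w 21.1 r 77.2 ang -97.4 [ 501.8 -225.7   64.6] t 12.175
-5 [0.16 0.68]
-10 [0.16 1.34]
-20 [0.32 2.63]
[ 512.46021963 -151.48298946] [-0.03781301  0.0654971  -0.01742975 -0.01996892]
```

The lever hit its firm open stop (38 N) at world angle −98°. The arc gives the pivot at (512.5,−151.5). I'll back off and release.

>>> apply_moves(steps=[[-0.1,-0.9,0,0,0,0],[0,-0.45,0,0,0,0],[0,0,0,0,0,0],[0,0,0,0,0,0],[0,0,0,0,0,0]])

```text
t: 12.8
eef_pos: [501.0, -225.5, 65.0]
eef_rot: [0.703, 0.711, -0.004, -0.001]
contact_force: [-7.8, -4.9, 9.8]
width: 21.5
```

>>> apply_moves(steps=[[0,0,0,0,0,0],[0,0,0,0,0,0],[0,0,-3,0,0,0],[0,0,-5,0,0,0],[0,0,-6,0,0,0]], fingers=0.5)

```text
t: 13.42
eef_pos: [503.4, -222.0, 205.3]
eef_rot: [0.702, 0.712, -0.0, -0.002]
contact_force: [0.6, -2.0, 0.8]
width: 46.1
```

>>> apply_moves(steps=[[0,-6,-1,0,0,0],[3,-5,0,0,0,0],[3,-3,0,0,0,0],[0,0,0,0,0,0],[0,0,0,0,0,0]])

```text
t: 14.05
eef_pos: [364.2, -165.2, 215.3]
eef_rot: [0.702, 0.712, 0.0, 0.001]
contact_force: [0.7, -0.2, 1.1]
width: 45.4
```

```bash
cat > look.py <<'E'
from h import *
import sys
tag=sys.argv[1]; I=shots()
for n in I: np.savez(f"{n}{tag}.npz",**I[n]); cv2.imwrite(f"pics/{n}{tag}.png",I[n]["frame"])
def carts(I):
    n,l,st,ce=cv2.connectedComponentsWithStats(color(I["top"],"blue"))
    for i in range(1,n):
        if 40<st[i,4]<400 and ce[i][1]>70:
            m=mom((l==i).astype(np.uint8)); X=back(I["top"],ce[i],54);X[2]=54
            s=proj(I["side"],X)[0]; sb=blob(I["side"],"blue",s)
            if sb is None: print("cart? ",ce[i].round(),st[i,4],np.round(X),"no side");continue
            yaw=.5*np.arctan2(2*m[3],m[2]-m[4]) ; yaw=np.pi/2-yaw if 0 else -(yaw-np.pi/2) ; yaw=(yaw+np.pi/2)%np.pi-np.pi/2
            p,r,a=fit(I,"blue",{"top":ce[i],"side":s},TAB,[X[0],X[1],yaw]); print("cart px",ce[i].round(),"fit",np.round([p[0],p[1],np.degrees(p[2]),p[3]],1),"rms",round(r,2),[int(v) for v in a.values()])
carts(I)
b=color(I["top"],"orange");nn,l,st,ce=cv2.connectedComponentsWithStats(b);k=[i for i in range(1,nn) if st[i,4]>150 and st[i,2]>50]
print("pad",[(ce[i].round(2),st[i]) for i in k],"knob",blob(I["top"],"red",(372,200),40))
E
python3 look.py a; python3 go.py 437 233 200 0
```

```text
cart px [172. 188.] fit [557.2 330.9   7.9  -4.3] rms 0.21 [133, 203]
cart px [206. 228.] fit [438.  233.9  -0.   -3.8] rms 0.19 [129, 201]
cart px [153. 239.] fit [411.2 383.  -22.6  -7.1] rms 0.24 [165, 136]
pad [(array([339.75, 184.61]), array([302, 181,  74,   8, 321], dtype=int32))] knob None
t 14.15 at [ 364.4 -165.2  215.1] yaw 90.8 tilt 0.1 F [0.2 0.3 0.1] w 45.9
shift cm [39.71  7.83  3.42] rows 6.4 turn 90.8 q [ 1.14  0.11 -0.82  2.13  0.09  0.94  0.28]
```

>>> apply_moves(steps=[[0,0,0,0,0,-10],[0,0,0,0,0,-10],[0,0,0,0,0,-10],[0,0,0,0,0,-10],[0,0,0,0,0,-10]])

```text
t: 14.78
eef_pos: [364.3, -165.0, 214.9]
eef_rot: [0.333, 0.943, 0.001, -0.0]
contact_force: [0.3, -0.3, -0.3]
width: 46.1
```

>>> apply_moves(steps=[[0,0,0,0,0,-10],[0,0,0,0,0,-10],[0,0,0,0,0,-10],[0,0,0,0,0,-9.2],[-3,4,0,0,0,0]])

```text
t: 15.4
eef_pos: [393.3, -127.8, 214.7]
eef_rot: [0.003, 1.0, 0.0, -0.0]
contact_force: [0.9, -0.6, 0.6]
width: 46.0
```

>>> apply_moves(steps=[[-1.5,5.8,0,0,0,0],[-1.4,5.8,0,0,0,0],[-1.4,6,0,0,0,0],[0,6,0,0,0,0],[0,6,0,0,0,0]])

```text
t: 16.02
eef_pos: [437.1, 173.3, 214.7]
eef_rot: [0.0, 1.0, 0.001, -0.0]
contact_force: [0.5, 0.3, 0.1]
width: 46.1
```

```bash
python3 go.py 438 232.7 60 180
```

```text
t 16.02 at [437.1 173.3 214.7] yaw 180.0 tilt 0.1 F [0.5 0.3 0.1] w 46.1
shift cm [-0.1   5.91 17.35] rows 2.8 turn -0.0 q [ 0.45  0.35 -1.06  1.98  0.36  1.01  0.8 ]
```

>>> apply_moves(steps=[[-0.1,5.8,0,0,0,0],[0,0,5,0,0,0],[0,0,5,0,0,0],[0,0,4,0,0,0],[0,0,2,0,0,0]], grip_force=25)

```text
t: 16.65
eef_pos: [436.6, 229.2, 52.4]
eef_rot: [-0.0, 1.0, -0.0, -0.002]
contact_force: [0.2, -0.7, 0.1]
width: 45.8
```

>>> apply_moves(steps=[[0,0,1.3,0,0,0],[0,0,0,0,0,0],[0,0,0,0,0,0],[0,0,0,0,0,0],[0,0,0,0,0,0]])

```text
t: 17.27
eef_pos: [437.8, 229.2, 42.7]
eef_rot: [0.0, 1.0, 0.0, 0.001]
contact_force: [-0.4, -0.3, 0.0]
width: 45.9
```

>>> apply_moves(steps=[[0,0,0,0,0,0],[0,0,0,0,0,0],[0,0,0,0,0,0],[0,0,0,0,0,0],[0,0,0,0,0,0]], fingers=0)

```text
t: 17.9
eef_pos: [437.5, 229.7, 42.2]
eef_rot: [-0.0, 1.0, 0.0, 0.0]
contact_force: [-0.1, 1.3, 0.7]
width: 11.7
```

>>> apply_moves(steps=[[0,0,-0.5,0,0,0],[0,0,-2,0,0,0],[0,0,-4,0,0,0],[0,0,-4,0,0,0],[0,0,-3,0,0,0]])

```text
t: 18.52
eef_pos: [437.4, 229.4, 179.7]
eef_rot: [-0.0, 1.0, 0.0, 0.001]
contact_force: [0.6, 0.5, -2.2]
width: 11.9
```

```bash
cat > cr.py <<'E'
# cr.py cx cy z [dyaw]: plan to a cradle-frame spot (tool yaw 180+cradle yaw)
import sys,numpy as np
from go import plan
a=np.radians(1.05);x,y,z=map(float,sys.argv[1:4]);C=(614.4,-149.4)
plan(C[0]+x*np.cos(a)-y*np.sin(a),C[1]+x*np.sin(a)+y*np.cos(a),z,181.05)
E
python3 cr.py -3 81 180; python3 look.py b
```

```text
t 18.52 at [437.4 229.4 179.7] yaw -180.0 tilt 0.1 F [ 0.6  0.5 -2.2] w 11.9
shift cm [-17.23 -29.8    1.87] rows 4.8 turn -1.0 q [ 0.26  0.44 -1.    1.97  0.45  0.97  0.62]
cart px [153. 239.] fit [411.4 383.  -24.5  -6.8] rms 0.07 [163, 142]
pad [(array([338.05, 184.78]), array([302, 181,  74,   9, 343], dtype=int32))] knob [368.47540983 198.90163934   5.75759205  -2.77291051   5.66245633
  61.        ]
```

>>> apply_moves(steps=[[-2.87,-4.97,0,0,0,0],[-2.87,-4.97,0,0,0,0],[-2.87,-4.97,0,0,0,0],[-2.87,-4.97,0,0,0,0],[-2.87,-4.97,0,0,0,0]])

```text
t: 19.25
eef_pos: [580.9, -21.3, 176.3]
eef_rot: [-0.0, 1.0, -0.0, -0.001]
contact_force: [0.9, 0.6, -1.7]
width: 11.6
```

>>> apply_moves(steps=[[-2.87,-4.97,0,0,0,-1],[0,0,3,0,0,0],[0,0,3,0,0,0],[0,0,0,0,0,0],[0,0,0,0,0,0]])

```text
t: 19.88
eef_pos: [609.9, -68.5, 117.7]
eef_rot: [-0.009, 1.0, 0.0, 0.0]
contact_force: [0.1, 0.7, -2.0]
width: 11.9
```

```bash
python3 cr.py -3 81 73; python3 look.py c
python3 - <<'E'
import cv2,numpy as np
t=cv2.imread("pics/topc.png");s=cv2.imread("pics/sidec.png")
cv2.imwrite("pics/v1.png",np.hstack([cv2.resize(t[115:235,285:390],None,fx=3.5,fy=3.5,interpolation=cv2.INTER_CUBIC),cv2.resize(s[130:250,235:360],None,fx=3.5,fy=3.5,interpolation=cv2.INTER_CUBIC)]))
E
```

```text
t 19.88 at [609.9 -68.5 117.7] yaw -178.9 tilt 0.0 F [ 0.1  0.7 -2. ] w 11.9
shift cm [0.   0.01 6.34] rows 1.0 turn 0.0 q [ 0.65  0.69 -0.84  1.73  0.6   0.99  1.17]
cart?  [313. 163.] 52 [617. -77.  54.] no side
cart px [172. 188.] fit [557.3 330.9   8.4  -4.6] rms 0.22 [135, 200]
cart px [153. 239.] fit [411.2 383.  -23.9  -6.5] rms 0.12 [166, 140]
cart px [517. 342.] fit [ 103.3 -591.7  -73.4    1.6] rms 4.32 [346, 440]
pad [(array([331.62, 185.12]), array([302, 182,  60,   8, 284], dtype=int32))] knob [368.46031745 198.93650793   5.80398085  -2.84378937   6.09120685
  63.        ]
```

View pics/v1.png

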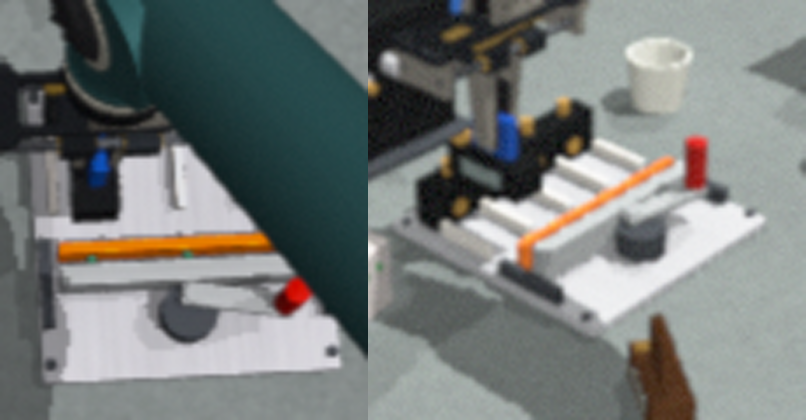

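The cartridge hangs level over the left bay with the lever fully open. Lowering it now.

>>> apply_moves(steps=[[0,0,3,0,0,0],[0,0,2,0,0,0],[0,0,0.8,0,0,0],[0,0,0.3,0,0,0],[0,0,0,0,0,0]])

```text
t: 20.6
eef_pos: [610.1, -68.8, 56.5]
eef_rot: [-0.009, 1.0, 0.0, 0.0]
contact_force: [-0.4, 0.5, -1.6]
width: 12.2
```

>>> apply_moves(steps=[[0,0,0.1,0,0,0],[0,0,0.1,0,0,0],[0,0,0.05,0,0,0],[0,0,0,0,0,0],[0,0,0,0,0,0]])

```text
t: 21.22
eef_pos: [609.9, -69.0, 54.2]
eef_rot: [-0.009, 1.0, -0.0, 0.0]
contact_force: [-2.2, -0.5, 6.1]
width: 11.3
```

Touchdown came at the expected height, with +6 N. I'll release, rise and go to the next cartridge.

>>> apply_moves(steps=[[0,0,0,0,0,0],[0,0,0,0,0,0],[0,0,0,0,0,0],[0,0,-3,0,0,0],[0,0,-5,0,0,0]], fingers=0.4)

```text
t: 21.85
eef_pos: [608.3, -68.9, 132.7]
eef_rot: [-0.009, 1.0, 0.0, -0.002]
contact_force: [1.6, -0.5, 0.4]
width: 36.5
```

>>> apply_moves(steps=[[0,0,-5,0,0,0],[0.5,6,-1,0,0,0],[0.7,6,0,0,0,0],[0.7,6,0,0,0,0],[0.7,6,0,0,0,-7]])

```text
t: 22.48
eef_pos: [579.1, 172.2, 193.8]
eef_rot: [-0.071, 0.997, -0.0, 0.0]
contact_force: [0.6, 1.0, 0.3]
width: 36.5
```

```bash
python3 look.py d; python3 go.py 557.3 329.4 60 188; python3 -c "
import cv2,numpy as np
t=cv2.imread('pics/topd.png');cv2.imwrite('pics/v2.png',cv2.resize(t[115:235,285:390],None,fx=4,fy=4,interpolation=cv2.INTER_CUBIC))"
```

```text
cart px [172. 188.] fit [557.2 330.9   7.   -3.9] rms 0.19 [131, 204]
cart px [153. 239.] fit [411.2 382.9 -23.7  -6.4] rms 0.14 [167, 142]
pad [] knob None
t 22.57 at [576.5 179.4 194.5] yaw -171.2 tilt 0.3 F [-0.5 -0.3  0.2] w 36.8
shift cm [-0.38 15.04 15.4 ] rows 2.5 turn 0.8 q [ 0.32  0.61 -0.95  1.7   0.54  1.12  0.94]
```

>>> apply_moves(steps=[[-0.2,5,0,0,0,0.8],[-0.2,5,0,0,0,0],[0,5,0,0,0,0],[0,0,5,0,0,0],[0,0,5,0,0,0]])

```text
t: 23.2
eef_pos: [564.0, 320.4, 92.6]
eef_rot: [-0.063, 0.998, 0.0, 0.001]
contact_force: [0.1, -1.1, 0.5]
width: 37.0
```

```bash
python3 go.py 557.3 329.4 60 188
```

```text
t 23.20 at [564.  320.4  92.6] yaw -172.7 tilt 0.1 F [ 0.1 -1.1  0.5] w 37.0
shift cm [0.56 0.97 5.13] rows 0.8 turn -0.7 q [-0.01  0.78 -0.83  1.66  0.66  1.01  0.63]
```

>>> apply_moves(steps=[[0.56,0.97,0,0,0,0],[0,0,0,0,0,0],[0,0,2.5,0,0,0],[0,0,2.2,0,0,0],[0,0,0.3,0,0,0]])

```text
t: 23.82
eef_pos: [556.2, 327.5, 41.4]
eef_rot: [-0.063, 0.998, -0.001, -0.001]
contact_force: [-0.1, -0.1, 0.1]
width: 37.1
```

>>> apply_moves(steps=[[0,0,0,0,0,0],[0,0,0,0,0,0],[0,0,0,0,0,0],[0,0,0,0,0,0],[0,0,0,0,0,0]], fingers=0)

```text
t: 24.45
eef_pos: [557.3, 329.1, 44.2]
eef_rot: [-0.063, 0.998, 0.0, 0.0]
contact_force: [0.1, 0.1, 2.4]
width: 11.7
```

>>> apply_moves(steps=[[0,0,-0.5,0,0,0],[0,0,-2,0,0,0],[0,0,-4,0,0,0],[0,0,-4,0,0,0],[0,0,-3.5,0,0,0]])

```text
t: 25.08
eef_pos: [557.0, 328.9, 186.3]
eef_rot: [-0.063, 0.998, 0.0, 0.001]
contact_force: [0.6, 0.6, -2.0]
width: 12.0
```

```bash
python3 cr.py -3 27 200;python3 look.py e; python3 -c "
import cv2,numpy as np
t=cv2.imread('pics/tope.png');cv2.imwrite('pics/v2.png',cv2.resize(t[115:235,285:390],None,fx=4,fy=4,interpolation=cv2.INTER_CUBIC))"
```

```text
t 25.07 at [557.  328.9 186.3] yaw -172.8 tilt 0.1 F [ 0.6  0.6 -2. ] w 12.0
shift cm [  0.33 -45.45   0.48] rows 7.3 turn 6.2 q [ 0.02  0.68 -0.9   1.6   0.57  1.15  0.68]
cart px [311. 165.] fit [609.4 -68.4  -1.9  12.3] rms 0.49 [109, 159]
cart?  [160. 181.] 67 [579. 364.  54.] no side
cart px [153. 239.] fit [411.1 383.1 -22.8  -7.2] rms 0.19 [166, 137]
pad [] knob None
```

View pics/v2.png

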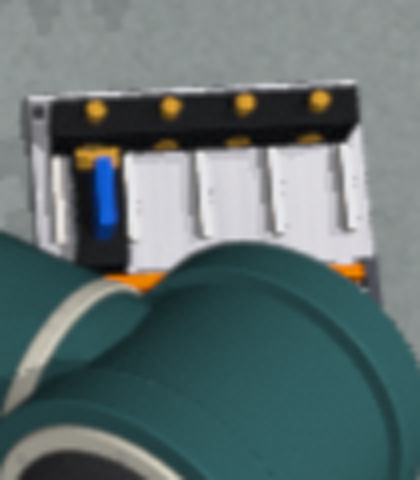

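Cartridge 1 sits properly in the left bay, brass to the manifold. Carrying cartridge 2.

>>> apply_moves(steps=[[0.1,-5.68,-0.3,0,0,0],[0.1,-5.68,-0.3,0,0,0],[0.1,-5.68,0,0,0,0],[0,-5.68,0,0,0,0],[0,-5.68,0,0,0,0]])

```text
t: 25.8
eef_pos: [589.1, 44.4, 188.9]
eef_rot: [-0.063, 0.998, -0.0, -0.001]
contact_force: [-0.1, -0.3, -1.5]
width: 11.8
```

>>> apply_moves(steps=[[0,-5.68,0,0,0,0],[0,-5.68,0,0,0,0],[0,-5.68,0,0,0,0],[0,0,0,0,0,6.2],[0,0,3,0,0,0]])

```text
t: 26.42
eef_pos: [612.1, -123.7, 160.4]
eef_rot: [-0.007, 1.0, -0.0, 0.002]
contact_force: [0.2, 0.3, -2.0]
width: 11.9
```

```bash
python3 cr.py -3 27 74.9
```

```text
t 26.43 at [ 612.1 -123.7  160.4] yaw -179.2 tilt 0.2 F [ 0.2  0.3 -2. ] w 11.9
shift cm [ 0.15  0.13 10.42] rows 1.7 turn -0.2 q [ 0.75  0.66 -0.87  1.68  0.57  1.07  1.29]
```

>>> apply_moves(steps=[[0.15,0.13,3,0,0,0],[0,0,3,0,0,0],[0,0,2.5,0,0,0],[0,0,1.2,0,0,0],[0,0,0.4,0,0,0]])

```text
t: 27.05
eef_pos: [609.2, -121.0, 57.9]
eef_rot: [-0.009, 1.0, 0.0, -0.001]
contact_force: [0.2, -0.1, -1.9]
width: 11.7
```

>>> apply_moves(steps=[[0,0,0.1,0,0,0],[0,0,0.1,0,0,0],[0,0,0.1,0,0,0],[0,0,0,0,0,0],[0,0,0,0,0,0]])

```text
t: 27.68
eef_pos: [610.0, -121.3, 56.2]
eef_rot: [-0.009, 1.0, -0.0, 0.0]
contact_force: [-1.1, 0.1, 3.1]
width: 12.1
```

>>> apply_moves(steps=[[0,0,0,0,0,0],[0,0,0,0,0,0],[0,0,0,0,0,0],[0,0,-3,0,0,0],[0,0,-5,0,0,0]], fingers=0.3)

```text
t: 28.3
eef_pos: [608.3, -121.1, 134.8]
eef_rot: [-0.009, 1.0, 0.001, -0.002]
contact_force: [0.8, -0.6, -0.0]
width: 27.8
```

>>> apply_moves(steps=[[0,0,-5,0,0,0],[2.3,5.8,-1,0,0,0],[2.3,5.8,0,0,0,0],[2.3,5.8,0,0,0,0],[2.3,5.8,0,0,0,0]], fingers=0.4)

```text
t: 28.92
eef_pos: [512.9, 110.1, 195.7]
eef_rot: [-0.009, 1.0, -0.0, 0.0]
contact_force: [0.9, 0.2, 0.3]
width: 36.6
```

>>> apply_moves(steps=[[2.3,5.8,0,0,0,0],[2.3,5.8,0,0,0,0],[0,0,0,0,0,10],[0,0,0,0,0,10],[0,0,0,0,0,4]])

```text
t: 29.55
eef_pos: [465.5, 224.0, 195.6]
eef_rot: [0.2, 0.98, -0.0, 0.0]
contact_force: [-0.6, -0.2, -0.7]
width: 36.9
```

```bash
python3 look.py f; python3 go.py 411.3 381.5 60 156.5; python3 -c "
import cv2,numpy as np
t=cv2.imread('pics/topf.png');cv2.imwrite('pics/v3.png',cv2.resize(t[115:235,285:390],None,fx=4,fy=4,interpolation=cv2.INTER_CUBIC))"
```

```text
cart px [311. 165.] fit [601.6 -70.6  18.1  25.5] rms 1.52 [109, 327]
cart px [329. 164.] fit [ 616.  -122.4   14.8   -3.8] rms 2.16 [113, 327]
cart px [153. 239.] fit [411.3 383.1 -21.8  -8.1] rms 0.24 [164, 136]
pad [(array([337.61, 184.77]), array([302, 181,  74,   9, 347], dtype=int32))] knob [368.39999999 198.9          5.50666667  -2.82666667   5.75666667
  60.        ]
t 29.65 at [465.6 223.8 195.6] yaw 157.0 tilt 0.0 F [-0.5  0.4  0.2] w 37.0
shift cm [11.16 12.4  15.42] rows 2.5 turn 0.5 q [ 0.22  0.42 -0.9   1.9   0.39  1.    0.31]
```

>>> apply_moves(steps=[[3.72,4.13,0,0,0,0],[3.72,4.13,0,0,0,0],[3.72,4.13,0,0,0,0],[0,0,5,0,0,0],[0,0,4,0,0,0]])

```text
t: 30.28
eef_pos: [410.7, 381.9, 104.1]
eef_rot: [0.198, 0.98, 0.0, -0.0]
contact_force: [0.4, -0.4, -0.9]
width: 36.7
```

>>> apply_moves(steps=[[0,0,1,0,0,0],[0,0,0,0,0,0],[0,0,0,0,0,0],[0,0,0,0,0,0],[0,0,0,0,0,0]])

```text
t: 30.9
eef_pos: [411.8, 381.5, 96.3]
eef_rot: [0.199, 0.98, 0.0, 0.001]
contact_force: [0.2, 0.6, 0.1]
width: 37.0
```

```bash
python3 go.py 411.3 381.5 60 156.5
```

```text
t 30.90 at [411.8 381.5  96.3] yaw 157.0 tilt 0.1 F [0.2 0.6 0.1] w 37.0
shift cm [ 0.05 -0.03  5.5 ] rows 0.9 turn 0.5 q [-0.21  0.62 -0.79  1.88  0.57  0.88 -0.11]
```

>>> apply_moves(steps=[[0,0,2.5,0,0,0],[0,0,2,0,0,0],[0,0,0.8,0,0,0],[0,0,0,0,0,0],[0,0,0,0,0,0]])

```text
t: 31.52
eef_pos: [411.5, 381.8, 43.0]
eef_rot: [0.199, 0.98, 0.0, 0.0]
contact_force: [0.4, -0.2, -0.1]
width: 36.9
```

>>> apply_moves(steps=[[0,0,0,0,0,0],[0,0,0,0,0,0],[0,0,0,0,0,0],[0,0,0,0,0,0],[0,0,0,0,0,0]], fingers=0)

```text
t: 32.15
eef_pos: [411.5, 381.4, 42.6]
eef_rot: [0.199, 0.98, 0.0, 0.0]
contact_force: [0.0, 0.1, 1.9]
width: 11.7
```

>>> apply_moves(steps=[[0,0,-0.5,0,0,0],[0,0,-2,0,0,0],[0,0,-4,0,0,0],[0,0,-4,0,0,0],[0,0,-4,0,0,0]])

```text
t: 32.78
eef_pos: [411.1, 381.4, 189.9]
eef_rot: [0.199, 0.98, 0.0, 0.0]
contact_force: [0.5, 0.8, -2.4]
width: 11.5
```

```bash
python3 cr.py -3 -27 200; python3 look.py g; python3 -c "
import cv2,numpy as np
t=cv2.imread('pics/topg.png');cv2.imwrite('pics/v3.png',cv2.resize(t[115:235,285:390],None,fx=4,fy=4,interpolation=cv2.INTER_CUBIC))"
```

```text
t 32.77 at [411.1 381.4 189.9] yaw 157.0 tilt 0.0 F [ 0.5  0.8 -2.4] w 11.5
shift cm [-40.25 -43.53   0.85] rows 7.0 turn -24.0 q [-0.13  0.51 -0.88  1.81  0.45  1.04 -0.02]
cart px [311. 165.] fit [601.8 -70.4  13.   25.3] rms 1.55 [109, 334]
cart px [329. 164.] fit [ 615.7 -122.5   12.3   -3.5] rms 2.22 [111, 334]
pad [(array([337.63, 184.77]), array([302, 181,  74,   9, 350], dtype=int32))] knob [368.43548387 198.98387096   5.7619667   -2.92845994   5.98361082
  62.        ]
```

View pics/v3.png

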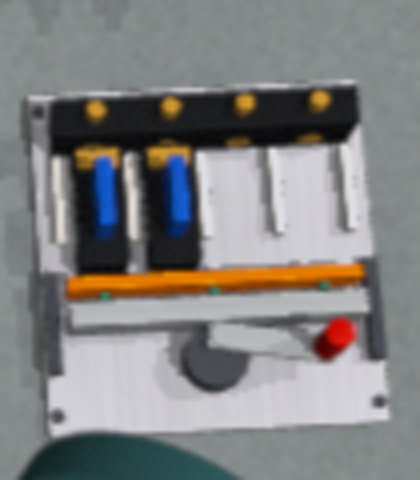

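Both cartridges are well seated in bays 1 and 2 (8 pictures so far). Carrying the third to bay −27.

>>> apply_moves(steps=[[-4.02,-4.35,0,0,0,0],[-4.02,-4.35,0,0,0,0],[-4.02,-4.35,0,0,0,0],[-4.02,-4.35,0,0,0,0],[-4.02,-4.35,0,0,0,0]])

```text
t: 33.5
eef_pos: [511.4, 100.5, 187.3]
eef_rot: [0.199, 0.98, -0.0, -0.0]
contact_force: [1.1, -0.7, -1.8]
width: 11.8
```

>>> apply_moves(steps=[[-4.02,-4.35,0,0,0,0],[-4.02,-4.35,0,0,0,0],[-4.02,-4.35,0,0,0,0],[-4.02,-4.35,0,0,0,0],[-4.02,-4.35,0,0,0,0]])

```text
t: 34.12
eef_pos: [611.5, -177.9, 187.1]
eef_rot: [0.199, 0.98, 0.0, -0.0]
contact_force: [1.1, 0.4, -1.5]
width: 12.0
```

>>> apply_moves(steps=[[0,0,0,0,0,-10],[0,0,0,0,0,-10],[0,0,0,0,0,-4],[0,0,2,0,0,0],[0,0,1,0,0,0]])

```text
t: 34.75
eef_pos: [610.2, -176.2, 155.0]
eef_rot: [-0.008, 1.0, 0.0, -0.002]
contact_force: [0.5, -1.2, -2.3]
width: 12.0
```

```bash
python3 cr.py -3 -27 73.3
```

```text
t 34.75 at [ 610.2 -176.2  155. ] yaw -179.0 tilt 0.2 F [ 0.5 -1.2 -2.3] w 12.0
shift cm [-0.2  -0.03 10.04] rows 1.6 turn -0.1 q [ 0.81  0.68 -0.85  1.65  0.56  1.08  1.38]
```

>>> apply_moves(steps=[[-0.1,0,3,0,0,0],[0,0,3,0,0,0],[0,0,2.5,0,0,0],[0,0,0.9,0,0,0],[0,0,0.3,0,0,0]])

```text
t: 35.38
eef_pos: [612.8, -175.9, 60.2]
eef_rot: [-0.009, 1.0, 0.0, -0.0]
contact_force: [0.7, 1.0, -2.3]
width: 12.0
```

>>> apply_moves(steps=[[0,0,0.1,0,0,0],[0,0,0.1,0,0,0],[0,0,0.1,0,0,0],[0,0,0,0,0,0],[0,0,0,0,0,0]])

```text
t: 36.0
eef_pos: [612.7, -176.2, 57.6]
eef_rot: [-0.009, 1.0, -0.0, 0.0]
contact_force: [0.4, -0.1, -1.9]
width: 12.1
```

>>> apply_moves(steps=[[0,0,0.15,0,0,0],[0,0,0.1,0,0,0],[0,0,0.1,0,0,0],[0,0,0,0,0,0],[0,0,0,0,0,0]])

```text
t: 36.62
eef_pos: [612.5, -176.1, 54.7]
eef_rot: [-0.009, 1.0, -0.0, -0.0]
contact_force: [-4.3, -0.3, 5.9]
width: 12.2
```

>>> apply_moves(steps=[[0,0,0,0,0,0],[0,0,0,0,0,0],[0,0,0,0,0,0],[0,0,-3,0,0,0],[0,0,-5,0,0,0]], fingers=0.28)

```text
t: 37.25
eef_pos: [611.4, -176.0, 133.0]
eef_rot: [-0.009, 1.0, 0.001, -0.002]
contact_force: [0.0, -0.4, 0.1]
width: 25.7
```

>>> apply_moves(steps=[[0,0,-3,0,0,0],[5.5,-2.4,0,0,0,0],[5.5,-2.4,0,0,0,0],[0,0,0,0,0,0],[0,0,0,0,0,0]], fingers=0.5)

```text
t: 37.88
eef_pos: [504.2, -226.2, 164.4]
eef_rot: [-0.009, 1.0, -0.0, 0.001]
contact_force: [0.8, 0.6, 0.4]
width: 45.9
```

```bash
cat > pad.py <<'E'
from h import *
import sys
I=load("g"); J=bot.get_image("top"); cv2.imwrite(f"pics/p_{sys.argv[1]}.png",J["frame"]); np.savez(f"p_{sys.argv[1]}.npz",**J)
a=np.array([[533.,-50,47],[534,-50,47]]); pm=abs(np.diff(proj(J,a)[:,1]))[0]
def rows(im):
    m=color(im,"orange").astype(float); m[:174]=0;m[192:]=0; n=m.sum(0); return np.where(n>=3,(m*np.arange(m.shape[0])[:,None]).sum(0)/np.maximum(n,1),np.nan)
def rows2(im): # intensity weighted orange-ness
    f=im["frame"].astype(float); o=np.clip(f[...,2]-f[...,0]-40,0,None); o[:172]=0;o[192:]=0; return (o*np.arange(o.shape[0])[:,None]).sum(0)/np.maximum(o.sum(0),1),o.sum(0)
r0,w0=rows2(I["top"]);r1,w1=rows2(J)
k=np.array([c for c in range(304,374) if abs(w1[c]/w0[c]-1)<.25]); d=(r0-r1)[k]/pm
print("px/mm %.3f"%pm,"cols",len(k),k.min() if len(k) else None,k.max() if len(k) else None,"advance mm median %.2f left %.2f right %.2f"%(np.median(d),np.median(d[k<325]),np.median(d[k>345]) if (k>345).any() else np.nan))
print("knob",blob(J,"red",(368,199),45))
E
python3 pad.py 0; python3 go.py 502 -225.5 84 181
python3 - <<'E'
import sys;sys.argv=["x","t"]
exec(open("pad.py").read().split("r0,w0")[0]);r0,_=rows2(load("0")["top"]);r1,_=rows2(I["top"]);d=(r1-r0)[304:374]/pm;print("start vs open mm",np.median(d),d.std())
E
```

```text
px/mm 0.338 cols 6 319 346 advance mm median -0.27 left -0.58 right -0.27
knob [368.69491525 198.93220339   5.02556737  -2.34271761   6.02930192
  59.        ]
t 37.92 at [ 504.7 -225.4  164.4] yaw -178.9 tilt 0.1 F [-1.5  0.4 -0.2] w 45.8
shift cm [ 0.29 -0.01  9.91] rows 1.6 turn 0.1 q [ 1.06  0.55 -0.91  1.85  0.51  1.    1.52]
start vs open mm 8.981573751464015 0.34465410869827146
```

The pad tracking agrees with the lever: 9.0 mm measured against 9.1 mm expected from its angle. Gripping the knob.

>>> apply_moves(steps=[[0.25,0,4,0,0,0],[0,0,3,0,0,0],[0,0,2,0,0,0],[0,0,0.8,0,0,0],[0,0,0,0,0,0]])

```text
t: 38.6
eef_pos: [501.6, -225.6, 66.0]
eef_rot: [-0.009, 1.0, 0.0, 0.0]
contact_force: [0.1, -0.5, 0.0]
width: 45.9
```

>>> apply_moves(steps=[[0,0,0,0,0,0],[0,0,0,0,0,0],[0,0,0,0,0,0],[0,0,0,0,0,0],[0,0,0,0,0,0]], fingers=0, grip_force=30)

```text
t: 39.22
eef_pos: [501.5, -224.2, 66.7]
eef_rot: [-0.009, 1.0, 0.001, 0.0]
contact_force: [-0.3, 4.9, 3.7]
width: 21.5
```

```bash
echo "[512.5,-151.5]">pivot.txt; python3 arc.py 10 20 30 40 50 60 70 80 90 100
```

```text
F [-0.3  4.9  3.7] w 21.5 r 73.6 ang -98.6 [ 501.5 -224.2   66.7] t 39.225
10 [1.29 0.19]
20 [2.48 0.74]
30 [3.55 1.48]
40 [4.48 2.4 ]
50 [5.24 3.47]
60 [5.8  4.65]
70 [6.14 5.91]
80 [6.26 7.21]
90 [6.15 8.51]
100 [5.82 9.78]
```

>>> apply_moves(steps=[[0.65,0.15,0,0,0,0],[0.64,0.14,0,0,0,0],[1.19,0.55,0,0,0,0],[1.07,0.74,0,0,0,0],[0.93,0.92,0,0,0,0]])

```text
t: 39.85
eef_pos: [459.2, -202.4, 66.8]
eef_rot: [-0.009, 1.0, -0.0, 0.004]
contact_force: [10.2, -0.0, -7.0]
width: 21.5
```

```bash
python3 arc.py 10 20 30 40 50 60
```

```text
F [10.2 -0.  -7. ] w 21.5 r 73.7 ang -136.3 [ 459.2 -202.4   66.8] t 39.85
10 [0.9  0.94]
20 [1.5 2.1]
30 [1.9  3.35]
40 [2.07 4.64]
50 [2.02 5.95]
60 [1.74 7.23]
```

>>> apply_moves(steps=[[0.75,1.07,0,0,0,0],[0.55,1.18,0,0,0,0],[0.34,1.26,0,0,0,0],[0.12,1.3,0,0,0,0],[0,0,0,0,0,0]])

```text
t: 40.48
eef_pos: [438.3, -155.7, 66.7]
eef_rot: [-0.009, 1.0, -0.001, 0.001]
contact_force: [1.8, -3.2, 1.8]
width: 21.7
```

```bash
python3 arc.py 10 20 30; python3 pad.py 1
```

```text
F [ 1.8 -3.2  1.8] w 21.7 r 74.3 ang -176.8 [ 438.3 -155.7   66.7] t 40.475
10 [0.01 1.3 ]
20 [-0.28  2.58]
30 [-0.79  3.78]
px/mm 0.338 cols 33 317 354 advance mm median 11.01 left 10.95 right 12.75
knob None
```

>>> apply_moves(steps=[[0,0.65,0,0,0,0],[0,0.65,0,0,0,0],[0,0,0,0,0,0],[0,0,0,0,0,0],[0,0,0,0,0,0]])

```text
t: 41.15
eef_pos: [438.4, -143.1, 66.7]
eef_rot: [-0.008, 1.0, -0.001, 0.001]
contact_force: [2.4, -5.1, 2.3]
width: 20.9
```

```bash
python3 arc.py 5 10 20; python3 pad.py 2
python3 - <<'E'
import cv2,numpy as np
a=[cv2.resize(cv2.imread(f"pics/{n}.png")[140:215,295:385],None,fx=4.3,fy=4.3,interpolation=cv2.INTER_CUBIC) for n in("topg","p_2")]
cv2.imwrite("pics/v4.png",np.hstack(a))
E
```

```text
F [ 2.4 -5.1  2.3] w 20.9 r 74.5 ang 173.6 [ 438.4 -143.1   66.7] t 41.15
5 [-0.07  0.65]
10 [-0.23  1.28]
20 [-0.73  2.49]
px/mm 0.338 cols 34 313 349 advance mm median 11.30 left 11.30 right 12.65
knob None
```

View pics/v4.png

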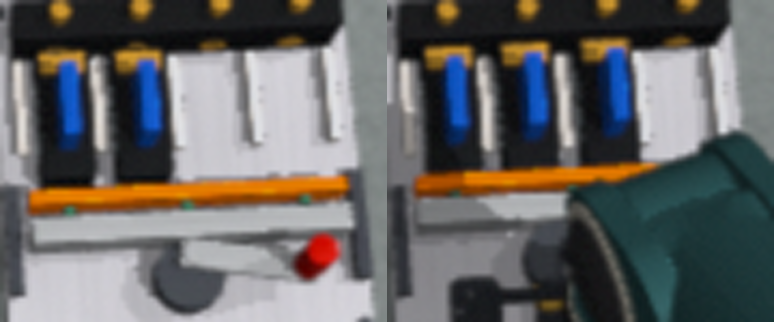

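The pad stopped at about 11.2 mm while the jaw is at 13.8 mm, so it is pressed back about 2.5 mm. I'll add roughly 8°, then release and check unobstructed.

>>> apply_moves(steps=[[-0.05,0.5,0,0,0,0],[-0.08,0.5,0,0,0,0],[0,0,0,0,0,0],[0,0,0,0,0,0],[0,0,0,0,0,0]])

```text
t: 41.82
eef_pos: [439.8, -133.7, 66.7]
eef_rot: [-0.008, 1.0, -0.002, 0.001]
contact_force: [3.4, -8.1, 2.5]
width: 21.8
```

```bash
python3 arc.py 5 10 20; python3 pad.py 3
```

```text
F [ 3.4 -8.1  2.5] w 21.8 r 74.8 ang 166.2 [ 439.8 -133.7   66.7] t 41.825
5 [-0.18  0.63]
10 [-0.42  1.24]
20 [-1.07  2.37]
px/mm 0.338 cols 29 310 341 advance mm median 11.52 left 11.72 right nan
knob None
```

>>> apply_moves(steps=[[0,0,0,0,0,0],[0,0,0,0,0,0],[0,0,0,0,0,0],[0,0,-4,0,0,0],[0,0,-5,0,0,0]], fingers=0.5)

```text
t: 42.5
eef_pos: [437.2, -130.3, 156.2]
eef_rot: [-0.009, 1.0, 0.001, -0.001]
contact_force: [0.8, 0.2, 0.3]
width: 46.0
```

>>> apply_moves(steps=[[0,0,-5,0,0,0],[0,6,0,0,0,0],[0,6,0,0,0,0],[0,6,0,0,0,0],[0,6,0,0,0,0]])

```text
t: 43.12
eef_pos: [433.4, 110.4, 206.0]
eef_rot: [-0.009, 1.0, -0.0, 0.0]
contact_force: [1.0, 0.6, 1.0]
width: 45.8
```

```bash
python3 pad.py 4; python3 look.py h; python3 go.py 667 139.5 200 101
```

```text
px/mm 0.338 cols 70 304 373 advance mm median 11.50 left 11.42 right 11.55
knob [337.38181818 222.05454545   4.19966942  -1.14809917   4.85157025
  55.        ]
cart px [311. 163.] fit [615.8 -69.1  -2.7   7.9] rms 0.61 [110, 130]
cart px [329. 162.] fit [ 606.5 -122.4   13.9   26.8] rms 1.78 [109, 267]
cart px [348. 161.] fit [ 621.6 -178.6   11.8   -3.8] rms 1.6 [111, 267]
pad [(array([337.25, 180.66]), array([302, 178,  73,   7, 316], dtype=int32))] knob None
t 43.27 at [432.8 112.8 206.1] yaw -178.5 tilt 0.1 F [ 0.1  0.2 -0. ] w 46.4
shift cm [-23.48   2.05   2.48] rows 3.8 turn 80.5 q [ 0.64  0.33 -1.11  2.04  0.36  0.98  0.94]
```

Run:
```python
from h import *
I=load("h");b=blob(I["top"],"red",(337,222));X=back(I["top"],b[:2],75);X[2]=75;s=proj(I["side"],X)[0]
p,r,_=fit(I,"red",{"top":b[:2],"side":s},KNOB,[X[0],X[1],0]);print("knob",p.round(1),r)
for P in([511.7,-149.1],[512.5,-151.5]):
    v=p[:2]-P;w=np.array([443.1,-179.4])-P;a=np.degrees(np.arctan2(v[1],v[0]))%360;print(P,np.hypot(*v),"ang",a,"turned from start",(np.degrees(np.arctan2(w[1],w[0]))%360)-a)
# jaw: bright grey strip behind pad; lower edge by gradient, cols 304..325 & 350..370
G=load("g")
def edge(im,c):
    g=cv2.cvtColor(im["frame"],cv2.COLOR_BGR2GRAY).astype(float)[:,c-1:c+2].mean(1);return g
for c in(308,314,320,326):
    print(c,edge(G["top"],c)[178:202].round().astype(int).tolist());print("   ",edge(I["top"],c)[178:202].round().astype(int).tolist())
a=[cv2.resize(x["top"]["frame"][140:230,295:385],None,fx=4.4,fy=4.4,interpolation=cv2.INTER_CUBIC) for x in(G,I)]
cv2.imwrite("pics/v5.png",np.hstack(a))
```

```text
knob [ 4.382e+02 -1.336e+02 -0.000e+00 -1.000e-01] 0.30379575383403584
[511.7, -149.1] 75.1380882128927 ang 168.0582613866368 turned from start 35.772352888276714
[512.5, -151.5] 76.44853650022833 ang 166.4223036981891 turned from start 35.478676307735356
308 [29, 30, 29, 20, 13, 52, 137, 141, 137, 94, 75, 83, 124, 173, 180, 182, 186, 181, 125, 97, 110, 174, 186, 201]
    [29, 43, 93, 132, 136, 121, 85, 99, 165, 176, 178, 180, 176, 122, 95, 103, 166, 179, 188, 197, 197, 198, 199, 199]
314 [30, 31, 29, 18, 16, 51, 130, 140, 141, 92, 80, 107, 166, 180, 181, 184, 186, 178, 109, 96, 126, 174, 183, 198]
    [30, 58, 134, 138, 134, 91, 89, 146, 174, 177, 180, 181, 173, 106, 92, 114, 168, 179, 194, 197, 197, 198, 197, 197]
320 [100, 100, 103, 108, 114, 121, 137, 139, 128, 88, 83, 115, 178, 184, 182, 184, 185, 172, 112, 102, 148, 181, 199, 204]
    [97, 98, 131, 137, 135, 85, 86, 171, 178, 177, 179, 181, 171, 111, 97, 134, 173, 181, 192, 197, 190, 187, 184, 182]
326 [30, 29, 29, 16, 48, 127, 139, 137, 102, 80, 84, 117, 175, 181, 182, 185, 182, 134, 99, 103, 158, 168, 177, 173]
    [37, 73, 130, 136, 125, 84, 91, 170, 177, 177, 181, 178, 133, 97, 88, 105, 114, 112, 105, 95, 84, 82, 80, 78]
```

View pics/v5.png

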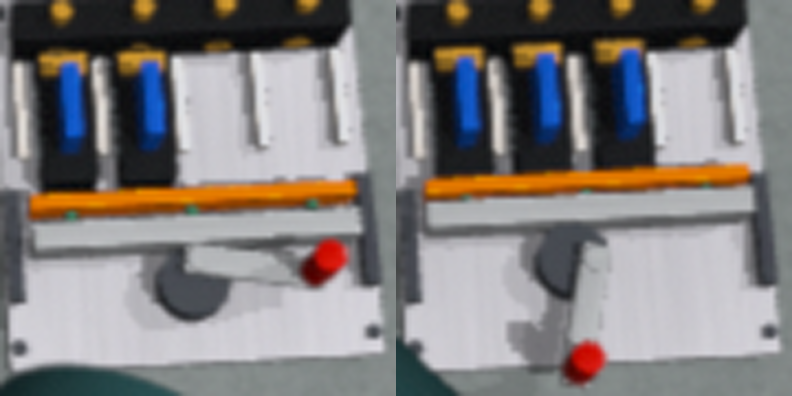

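The three cartridges are up against the manifold. The jaw edge advanced 14.8–15.0 mm and the pad 11.5 mm, so the springs are pressed about 3.4 mm. Now the isolator goes on.

>>> apply_moves(steps=[[0,0,0,0,0,10],[0,0,0,0,0,10],[0,0,0,0,0,10],[0,0,0,0,0,10],[0,0,0,0,0,10]], grip_force=40)

```text
t: 43.9
eef_pos: [433.8, 107.0, 205.6]
eef_rot: [0.418, 0.908, -0.001, -0.0]
contact_force: [-0.0, -0.8, 0.9]
width: 45.7
```

>>> apply_moves(steps=[[0,0,0,0,0,10],[0,0,0,0,0,10],[0,0,0,0,0,8.5],[0,0,0,0,0,0],[0,0,0,0,0,0]])

```text
t: 44.52
eef_pos: [433.9, 108.1, 205.8]
eef_rot: [0.625, 0.78, -0.0, -0.0]
contact_force: [0.2, 0.9, -0.4]
width: 45.8
```

```bash
python3 go.py 667 139.3 220 103
```

```text
t 44.52 at [433.9 108.1 205.8] yaw 102.6 tilt 0.0 F [ 0.2  0.9 -0.4] w 45.8
shift cm [-2.04 23.43  0.44] rows 3.7 turn -0.4 q [ 0.42  0.23 -0.82  2.05  0.21  0.95 -0.29]
```

>>> apply_moves(steps=[[-0.5,5.86,0,0,0,0],[-0.5,5.86,0,0,0,0],[-0.5,5.86,0,0,0,0],[-0.54,5.85,0,0,0,0],[0,0,3,0,0,0]])

```text
t: 45.15
eef_pos: [672.0, 139.8, 176.4]
eef_rot: [0.626, 0.78, 0.003, 0.001]
contact_force: [-1.2, 0.2, -0.1]
width: 45.9
```

>>> apply_moves(steps=[[0,0,1,0,0,0],[0,0,0,0,0,0],[0,0,0,0,0,0],[0,0,0,0,0,0],[0,0,0,0,0,0]])

```text
t: 45.78
eef_pos: [667.3, 139.7, 166.9]
eef_rot: [0.626, 0.78, 0.0, 0.001]
contact_force: [-0.1, -0.4, -0.7]
width: 46.2
```

```bash
python3 go.py 667 139.3 110 103
```

```text
t 45.77 at [667.3 139.7 166.9] yaw 102.5 tilt 0.1 F [-0.1 -0.4 -0.7] w 46.2
shift cm [-0.03 -0.05  7.56] rows 1.2 turn -0.5 q [ 0.19  0.67 -0.67  1.53  0.45  1.1  -0.37]
```

Descend, grip, then turn clockwise (+).

>>> apply_moves(steps=[[0,0,3,0,0,0],[0,0,3,0,0,0],[0,0,1.5,0,0,0],[0,0,0,0,0,0],[0,0,0,0,0,0]])

```text
t: 46.4
eef_pos: [667.8, 140.2, 92.2]
eef_rot: [0.626, 0.78, 0.001, 0.0]
contact_force: [-1.0, -0.9, 0.6]
width: 45.9
```

>>> apply_moves(steps=[[0,0,0,0,0,0],[0,0,0,0,0,0],[0,0,0,0,0,0],[0,0,0,0,0,0],[0,0,0,0,0,0]], fingers=0)

```text
t: 47.02
eef_pos: [666.8, 139.7, 91.2]
eef_rot: [0.626, 0.78, -0.0, -0.0]
contact_force: [-2.1, -1.9, 3.3]
width: 14.2
```

>>> apply_moves(steps=[[0,0,0,0,0,5],[0,0,0,0,0,10],[0,0,0,0,0,10],[0,0,0,0,0,10],[0,0,0,0,0,10]])

```text
t: 47.65
eef_pos: [667.0, 139.6, 91.2]
eef_rot: [0.878, 0.479, -0.0, 0.0]
contact_force: [-1.4, -1.2, 2.5]
width: 13.7
```

```bash
python3 go.py 667 139.3 110 11; python3 -c "
from station import bot;print(bot.sense()['ft_torque'])"
```

```text
t 47.65 at [667.  139.6  91.2] yaw 57.2 tilt 0.0 F [-1.4 -1.2  2.5] w 13.7
shift cm [-0.03  0.02 -0.01] rows 0.0 turn 46.2 q [ 0.05  0.71 -0.45  1.58  0.36  0.94 -1.1 ]
[-0.23256295  0.32746968  0.08000166]
```

>>> apply_moves(steps=[[0,0,0,0,0,10],[0,0,0,0,0,10],[0,0,0,0,0,10],[0,0,0,0,0,8],[0,0,0,0,0,5]])

```text
t: 48.28
eef_pos: [667.0, 139.5, 91.2]
eef_rot: [0.992, 0.125, -0.0, 0.0]
contact_force: [-1.4, -0.9, 2.6]
width: 13.7
```

>>> apply_moves(steps=[[0,0,0,0,0,3],[0,0,0,0,0,2],[0,0,0,0,0,0],[0,0,0,0,0,0],[0,0,0,0,0,0]])

```text
t: 48.9
eef_pos: [667.0, 139.5, 91.2]
eef_rot: [0.997, 0.083, -0.0, 0.0]
contact_force: [-3.0, -1.9, 5.8]
width: 14.0
```

```bash
python3 go.py 667 139.3 110 11; python3 -c "
from station import bot;print(bot.sense()['ft_torque'])"
```

```text
t 48.90 at [667.  139.5  91.2] yaw 9.6 tilt 0.0 F [-3.  -1.9  5.8] w 14.0
shift cm [-0.01  0.02 -0.01] rows 0.0 turn -1.4 q [-0.08  0.67 -0.26  1.59  0.2   0.9  -1.81]
[-0.48769963  0.59826759  0.91652569]
```

Torque is 0.92 N m at yaw 9.6°, so the on stop is reached. Relax, release, retreat and check.

>>> apply_moves(steps=[[0,0,0,0,0,-2],[0,0,0,0,0,0],[0,0,0,0,0,0],[0,0,0,0,0,0],[0,0,0,0,0,0]])

```text
t: 49.52
eef_pos: [667.0, 139.5, 91.2]
eef_rot: [0.995, 0.1, -0.0, 0.0]
contact_force: [-3.1, -1.8, 5.6]
width: 13.9
```

>>> apply_moves(steps=[[0,0,0,0,0,0],[0,0,0,0,0,0],[0,0,0,0,0,0],[0,0,-4,0,0,0],[0,0,-5,0,0,0]], fingers=0.6)

```text
t: 50.15
eef_pos: [666.2, 139.7, 180.4]
eef_rot: [0.995, 0.1, -0.002, -0.0]
contact_force: [0.7, -0.1, -0.3]
width: 55.0
```

>>> apply_moves(steps=[[0,0,-5,0,0,0],[-6,0,0,0,0,0],[-6,0,0,0,0,0],[-6,0,0,0,0,0],[-6,0,0,0,0,0]])

```text
t: 50.78
eef_pos: [430.1, 91.6, 230.9]
eef_rot: [0.995, 0.1, 0.0, -0.0]
contact_force: [1.3, -1.0, 0.8]
width: 55.0
```

```bash
python3 pad.py 5; python3 look.py i; python3 -c "
import cv2,numpy as np
t=cv2.imread('pics/topi.png');cv2.imwrite('pics/v6.png',cv2.resize(t[110:235,190:390],None,fx=4,fy=4,interpolation=cv2.INTER_CUBIC))"
```

```text
px/mm 0.338 cols 70 304 373 advance mm median 11.50 left 11.41 right 11.56
knob [337.38181818 222.05454545   4.19966942  -1.14809917   4.85157025
  55.        ]
cart?  [311. 163.] 108 [617. -71.  54.] no side
cart px [329. 162.] fit [ 612.2 -123.6   12.    11.5] rms 2.99 [109, 385]
cart px [348. 161.] fit [ 626.  -181.5   13.3  -19.3] rms 4.02 [112, 385]
pad [(array([337.24, 180.66]), array([302, 178,  73,   7, 317], dtype=int32))] knob None
```

View pics/v6.png

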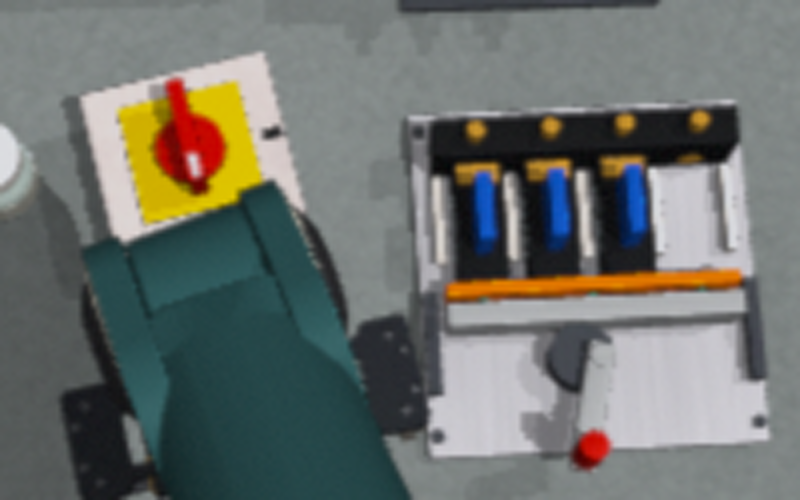

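View pics/sidei.png

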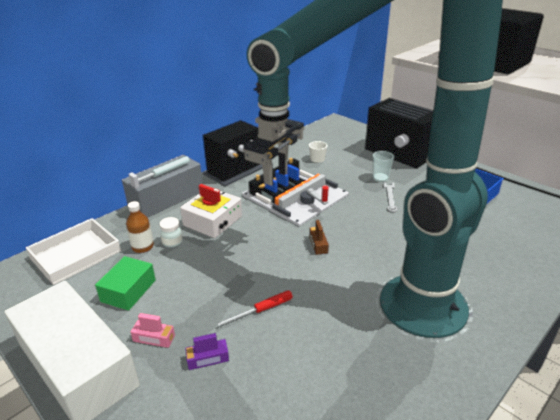

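The top crop shows the isolator bar back along the box (177,80 to 200,190), three cartridges at the manifold, and the lever unmoved. The side view shows no cartridge left on the bench and the other items where they were.

```bash
python3 -c "
from station import bot;print(bot.job_done())"
```

```text
the job is handed in; nothing more can be done
None
```

The job is done and handed in at about 51 s of the 210 s, in the order asked:
- **Isolator off:** I turned it to its firm stop.
- **Cam lever:** I opened it fully, to its stop.
- **Cartridges:** all three on the bench went flat into bays +81, +27 and −27, brass ends to the manifold. The brown, pink and purple look-alikes were left alone.
- **Clamp:** I turned the lever to about 1.67 rad and left it there.
- **Isolator on:** I turned it back to its firm stop.

**Last checks**
- **Isolator:** torque rose to about 0.9 N m at both stops, and the final picture shows the bar along the box again.
- **Clamp:** the pad moved 11.5 mm and the jaw about 14.8–15.0 mm, so the springs are pressed back about 3.4 mm. That is inside the 1.5–6.5 mm range and slightly short of the ideal 4 mm. The pad and knob did not move again after the lever was released.
- **Other items:** they look untouched in the final side view; I judged this by eye and did not measure it.

**Disagreements**
- The vision position of the lever pivot was about 2.5 mm off the one found by swinging the knob, so I placed the cartridges using the latter.
- The two-camera fits of the seated tabs failed because the tabs overlap in the side view. That the cartridges are seated rests on the top pictures, the touchdown heights (all within 0.5 mm of expected), and the pad stopping level along its width.

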